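# Let down a spring-loaded strap winder

### The job

The strap winder on the craft table has been left wound up against its return spring. Throw the pawl's thumb lever fully over to 'off', wind the crank on a touch so that the pawl springs clear of the ratchet, then ease the crank back under control, never letting it fly, all the way until you feel it come up firmly but gently against its hidden home stop, and let go there. Do not lean on the lever or the stop, and leave the other things on the table alone.

Things in the scene. Friction and masses are not known exactly. Their poses are not given: they have to be found in the camera images.
- winder: The strap winder, screwed down: grey metal base plate 150 x 215 x 12 mm (spans x -75..75, y -87..127 mm in its own frame) with an upright spool, steel ratchet wheel, crank on top and a pawl with thumb lever at its -x, +y side. Origin: on the table under the spool's axis; z up. Seen from above it winds on anticlockwise and comes back clockwise. The home stop is hidden under the wheel.
- axis (a point): A point on the upright axis of spool and crank, 85 mm above the table (about the height of the flat steel crank arm, 18 mm wide, whose top is 88 mm up). Its x, y axes are the winder's.
- knob: The crank's knob: an upright dark wooden grip 22 mm in diameter and 42 mm high, free to spin about its own upright axis, 65 mm from the winder's axis. Origin: centre of its lower end, 89 mm above the table (its top is at 131 mm). Its orientation means nothing. Pinch it from above.
- lug: The drum's stop lug: a steel roller 8 mm across, fixed under the ratchet wheel 28 mm from the axis, out of sight, opposite the home stop (also hidden). Turns with the drum. Origin 18 mm above the table. When it meets the stop the crank goes solid: seat it there with about 7 to 11 N at the knob; over 14 N at the knob (32 N at the lug) strains the stop.
- drum (a joint): Angle of spool, wheel and crank together, rad; grows as wound on. Starts near 1.88, held by the pawl. The crank is clamped on the spool at a different angle each time: see the knob. Return spring 0.30 N m/rad above 0.20 rad, drag 0.15 N m: 5-6 N at the knob holds the start, 10 N winds it on. Below 0.7 the drag holds it: push it back, 1-4 N. Hard stop, unmeasured, felt somewhere in -0.2 to 0.6.
- lever (a joint): Thumb lever, rad: 0 = on (start), 0.65 = hard over, off; fully over means beyond 0.55. Upright pivot at x -40, y +32 mm in the winder's frame; its arm points along the winder's +y at 0 and swings towards +x (clockwise from above). Stays where left; 2-4 N at the post moves it. Keep below 25 N. Thrown under load, the pawl still stays in its undercut tooth.
- lever_top (a point): Centre of the top of the lever's upright post, a dark steel pin 12 mm in diameter standing from 42 to 90 mm above the table, 55 mm from the lever's pivot.
- pawl_nose (a point): Top of the nose of the pawl, a steel finger 32 mm long on the lever's pivot, 40 mm above the table. About 41 mm from the winder's axis when in a tooth (tooth crests at 42 mm). With the lever over, it springs out to about 50 mm once the drum is wound on by some 0.01 to 0.1 rad.
- glue_gun: Bystander: blue glue gun lying on its side beyond the winder, 30 mm high. Origin under its barrel's middle.
- tape_roll: Bystander: white tape roll, 84 mm across, 24 mm high. Origin: centre of its underside.
- thread_spool: Bystander: wooden thread spool, 36 mm across, 46 mm high, on the robot's side of the winder. Origin: centre of its underside.
- ruler: Bystander: wooden ruler 200 x 28 x 5 mm. Origin: centre of its underside.
- drink_bottle: Bystander: green bottle with a white cap, 68 mm across, 200 mm high. Origin: centre of its underside.
- stapler: Bystander: black stapler 130 mm long, 42 mm high. Origin: centre of its underside.
- pencil_cup: Bystander: white cup with pencils, 76 mm across, 165 mm high. Origin: centre of its underside.

How it is judged (in metres and radians):
On the way, in this order (a step that is already met when the one before it is completed fails the run):
1. the thumb lever is thrown fully over while the pawl still holds the wound drum (value of joint lever above 0.55 rad and value of joint drum above 1 rad), for 0.1 s.
2. the pawl has sprung clear of the ratchet wheel with the drum still wound (horizontal distance between pawl_nose and axis above 0.0465 m and value of joint drum above 1 rad), for 0.1 s.
3. the drum's lug is brought to bear on the home stop with at least 4 N at the lug (contact force between lug and winder above 4 N and value of joint drum below 0.7 rad), for 0.1 s.
At the end, for the whole second after the job is handed in: The drum has been seated on its home stop and is left at rest (drum angle below 0.7 rad, turning slower than 0.1 rad/s), the thumb lever is over (beyond 0.55 rad) and the pawl stands clear of the wheel (nose more than 46.5 mm from the axis) (value of joint lever above 0.55 rad and horizontal distance between pawl_nose and axis above 0.0465 m and value of joint drum below 0.7 rad and velocity of joint drum between -0.1 and 0.1 rad/s); the robot touches nothing.
It fails at once if the drum flies back (faster than 2.5 rad/s once the lever is off) (value of joint lever above 0.3 rad and velocity of joint drum below -2.5 rad/s).
It fails at once if the home stop is strained (more than 32 N at the lug, about 14 N at the knob) (contact force between lug and winder above 32 N).
It fails at once if the lever is pushed with more than 25 N (contact force between the arm and lever above 25 N).
It fails at once if a bystander is disturbed (moved more than 30 mm) (distance of any of glue_gun, tape_roll, thread_spool, ruler, drink_bottle, stapler, pencil_cup from where it was at the start of the episode above 0.03 m).
It also fails if it takes over 69 s, if anything falls off the work surface, if the arm or the gripper's body presses on something with over 40 N, if the wrist force passes 120 N, or if a joint passes its speed limit or range.

### The arm

A 7-joint arm with a two-finger parallel gripper is mounted at the origin on the work surface. World frame = base frame: x ahead of the robot, y to its left, z up, the work surface at z = 0. Lengths are in mm, angles in degrees, forces in N, time in s.
With the tool pointing down it reaches from about 425 to 825 mm from the base axis. Payload 3.6 kg.
Tool frame: the origin (TCP) lies between the finger pads; the fingertips stand 19 mm ahead of it and the grasp point (between the pads) is the TCP (env.tip_reach is the distance from the TCP to the fingertips, in mm); x points along the fingers, y is the direction in which the jaws open and shut, and the axes are right-handed (so a half turn about x gives the same grasp; the last joint's range is limited). The gripper opens to 85 mm and grips with 20 to 120 N. Pads are 22 mm wide; open, the fingers measure 114 mm over their backs; the gripper's body (76 mm by 85 mm) begins 54 mm behind the grasp point. The pads swing forward as they close: fully open they stand 13 mm farther back than shut.
Start: joints at [-67.122, 35.231, -0.722, 81.555, 0.464, 63.22, -2.315], TCP at [268.446, 591.945, 216.597] pointing down, gripper open.
Joint ranges: [-178.69, 178.69], [-17.37, 117.87], [-77.05, 75.6], [15.02, 138.74], [-78.02, 258.01], [0.78, 113.62], [-162.83, 162.83]. Speed limits (degrees/s): [159.86, 159.86, 180, 180, 180, 180, 180].

### API

Orientations are given as a 3x3 rotation matrix whose columns are the frame's x, y, z axes.
In Python, from station import readout, cams, order, env gives the robot as it stands.
- The arm moves only by the tool apply_moves, never from a script. Its argument "motion" is a list that holds one entry, the list of rows, each a list of 7 numbers: the closure, from -1 (fully open) to 1 (shut), then the shift along the tool's x, y, z in cm, then the turn, a rotation vector about the tool's x, y, z in units of 6 degrees (1.0 is 6 degrees). A call has 1 to 20 rows; each row is the pose to reach, as a shift and turn from the pose commanded when the call began, along the tool's axes at that moment; what a row does not reach only later rows make up. A row lasts 1/12 s, in which the tool goes at most 41.7 mm and 7.16 degrees, less where a joint would pass 70% of its speed; a pose out of reach is approached as far as the arm can. A call with a gripper value outside its range is refused whole. The fingers move at their own pace and stop on an object; "squeeze" is the grip in N (left out, the last holds). Time passes only in rows, so rows that repeat a pose let the fingers close. It gives the time, the measured TCP pose, the force and the opening at its end, in the units of the state.
- readout.get_obs(): the state, without advancing time (a new reading comes with each control period).
- cams.camera(name): name is "scene" or "top"; returns the picture (420x560x3 uint8, red, green, blue); there is no depth.
- cams.camera_info(name): a dict with "fx", "fy", "cx", "cy" (pixels), "world_from_camera" (4x4, takes a point from camera to world coordinates). Camera axes: x right, y up, looking along -z (the intrinsics and any distortion apply to the point x, -y, -z); pixel columns grow to the right and rows downward; lengths in mm; the calibration is good to about 2 mm. A picture is of the moment at which its call begins. camera_info takes no time and is no camera call.
- order.close_job(): hands the job in, once; it reports no verdict.
The state is a dict: "time_s": time; "joint_pos": joint angles; "joint_velocities": joint speeds; "tau": joint torques, N m; "tool_pos": TCP position; "eef_rot": TCP orientation; "contact_force": force on the tool from outside, world axes, zero at the start; "torque": the same for the moment, N m; "finger_gap": finger opening in mm.
Only numpy, scipy, OpenCV 4.12 (cv2) and the standard library are available. Lean on these libraries where they do the work, as an engineer would, in place of code of your own. Each camera call takes 0.05 s, during which the arm holds its last target.

## Working session

There is one attempt and no reset: what is moved stays moved. The work goes in short steps, Python scripts to look and compute and a tool call to move; the robot and the scene stay as the last step left them, time stands still between calls to the robot, and variables do not carry over. Pictures are saved under pics/ and viewed, and the job is handed in when it is done.

Besides the shell and the picture viewer there is one more tool, called as a command line: name --argument value ..., lists and objects as JSON in quotes. apply_moves: Moves the arm, as the interface text tells. Its arguments: {"type":"object","properties":{"motion":{"type":"array","items":{"type":"array","items":{"type":"array","items":{"type":"number"}}}},"squeeze":{"type":"number"}},"required":["motion"]}

```bash
mkdir -p pics; ls; python3 - <<'E'
from station import readout, cams, order, env
import cv2,numpy as np
print(readout.get_obs())
print([a for a in dir(env) if a[0]!='_'])
for n in ["scene","top"]:
    im=cams.camera(n); cv2.imwrite(f'pics/{n}0.png',im[:,:,::-1]); print(n,cams.camera_info(n))
E
```

```text
pics
{'time_s': 0.0, 'joint_pos': array([-67.12132469,  35.29227343,  -0.7233311 ,  81.642648  ,
         0.46501801,  63.21999187,  -2.31408674]), 'joint_velocities': array([ 0.06511231,  0.00272127, -0.07872566,  0.08892147,  0.0072806 ,
        0.01019638, -0.14940109]), 'tau': array([ 1.69673772e-04, -4.69221711e+01,  2.59366287e-01, -1.71025372e+01,
        9.99176205e-03,  9.58883000e-03, -3.03189687e-06]), 'tool_pos': array([268.14112977, 591.2151315 , 215.3962767 ]), 'eef_rot': array([[-1.05059933e-03,  4.12971546e-01,  9.10743322e-01],
       [-2.43642091e-03,  9.10740064e-01, -4.12972879e-01],
       [-9.99996480e-01, -2.65282310e-03,  4.93496075e-05]]), 'contact_force': array([ 0.81373186, -0.34419977,  0.52257105]), 'torque': array([ 0.01073672, -0.00284948, -0.03113995]), 'finger_gap': 85.61790457952276}
['PlanningError', 'tip_reach']
scene {'fx': 480.98002144267247, 'fy': 480.98002144267247, 'cx': 286.6436476333991, 'cy': 207.1216988420931, 'world_from_camera': array([[-3.81208599e-01, -5.65774288e-01,  7.31149409e-01,
         1.47993205e+03],
       [ 9.24383328e-01, -2.45227851e-01,  2.92196448e-01,
         3.76823437e+02],
       [ 1.39809615e-02,  7.87250123e-01,  6.16475285e-01,
         8.50721125e+02],
       [ 0.00000000e+00,  0.00000000e+00,  0.00000000e+00,
         1.00000000e+00]])}
top {'fx': 480.4844312210481, 'fy': 480.4844312210481, 'cx': 278.49041078411466, 'cy': 209.98855277939538, 'world_from_camera': array([[ 1.53160673e-02,  9.91840886e-01, -1.26558581e-01,
         3.63887434e+02],
       [-9.99881138e-01,  1.54167526e-02, -1.83956451e-04,
        -2.48783527e+01],
       [ 1.76866680e-03,  1.26546355e-01,  9.91959118e-01,
         1.66838560e+03],
       [ 0.00000000e+00,  0.00000000e+00,  0.00000000e+00,
         1.00000000e+00]])}
```

```bash
python3 - <<'E'
import cv2
a=cv2.imread('pics/scene0.png');b=cv2.imread('pics/top0.png')
cv2.imwrite('pics/scene0s.png',cv2.resize(a,None,fx=1.42,fy=1.42,interpolation=3))
cv2.imwrite('pics/top0s.png',cv2.resize(b,None,fx=1.42,fy=1.42,interpolation=3))
E
```

```text
(no output)
```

View pics/scene0s.png

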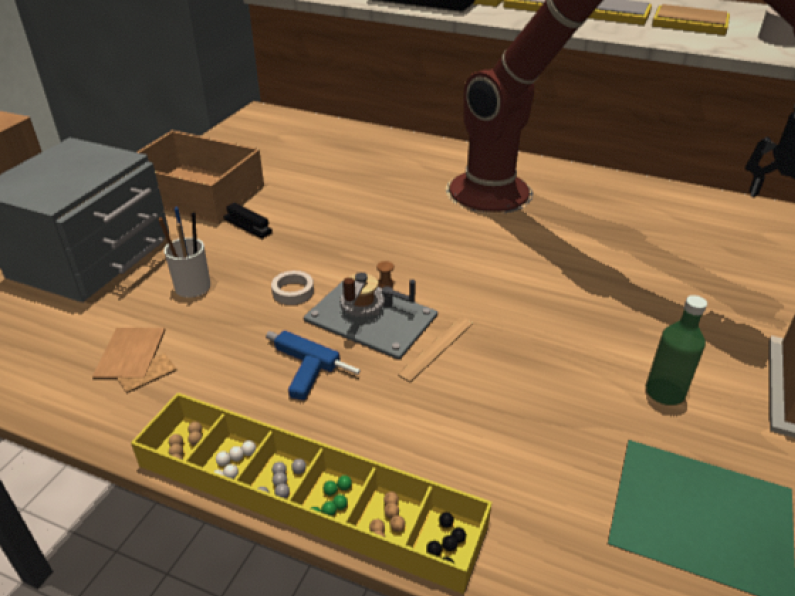

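View pics/top0s.png

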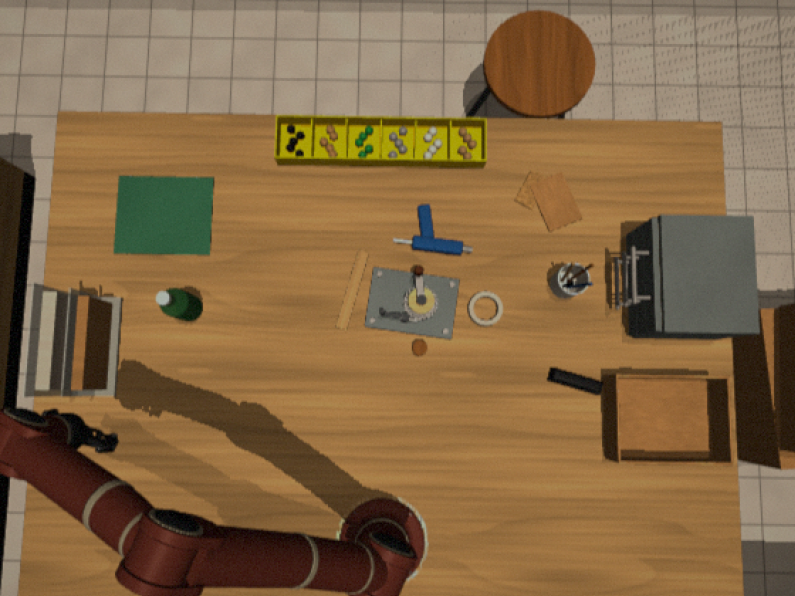

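```bash
python3 - <<'E'
import cv2
a=cv2.imread('pics/scene0.png');b=cv2.imread('pics/top0.png')
# crops: scene x200-320,y170-255 ; top x230-370,y140-255
cv2.imwrite('pics/scene0c.png',cv2.resize(a[175:260,205:325],None,fx=6.6,fy=6.6,interpolation=2))
cv2.imwrite('pics/top0c.png',cv2.resize(b[170:260,230:350],None,fx=6.6,fy=6.6,interpolation=2))
E
```

```text
(no output)
```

View pics/scene0c.png

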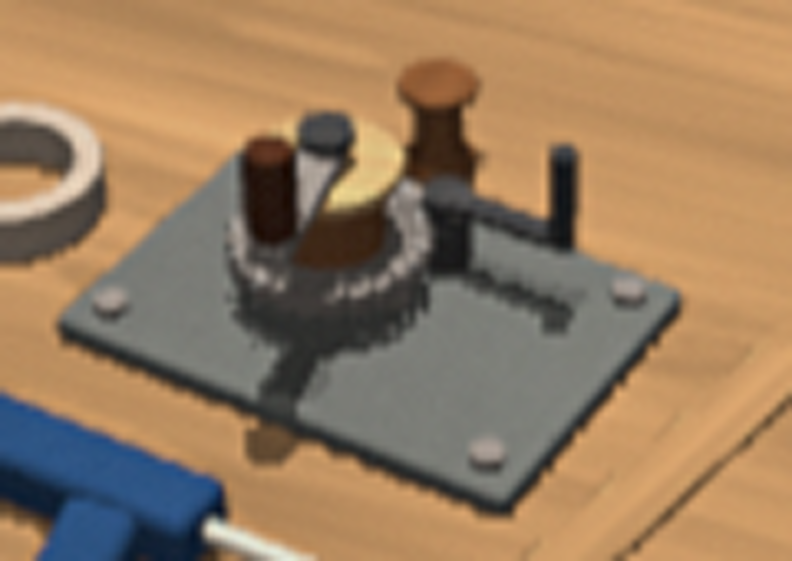

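View pics/top0c.png

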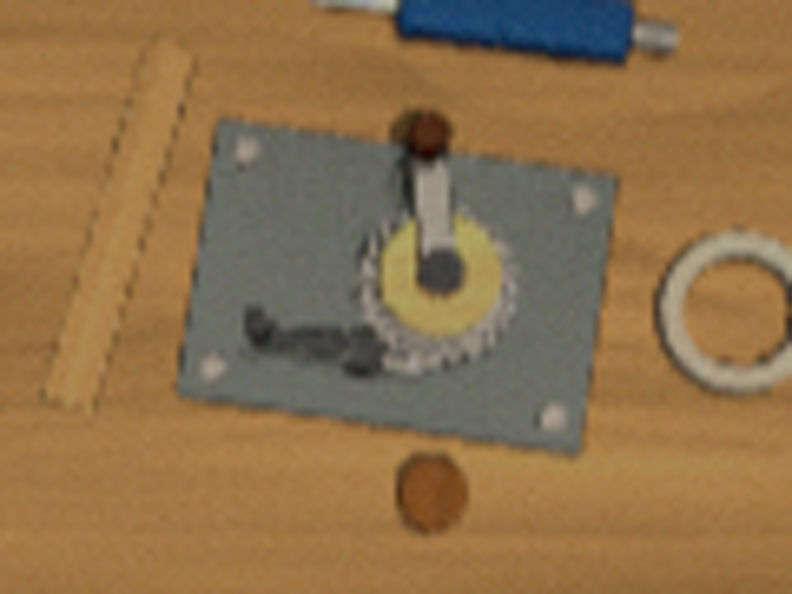

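```bash
cat > h.py <<'E'
import numpy as np
from station import readout, cams, order, env
def ray(n,u,v):
    c=cams.camera_info(n);M=c['world_from_camera']
    d=np.array([(u-c['cx'])/c['fx'],-(v-c['cy'])/c['fy'],-1.])
    return M[:3,3],M[:3,:3]@d
def atz(n,u,v,z):
    o,d=ray(n,u,v);return o+d*(z-o[2])/d[2]
def proj(n,p):
    c=cams.camera_info(n);M=c['world_from_camera']
    q=M[:3,:3].T@(np.asarray(p)-M[:3,3]);q=q/-q[2]
    return np.array([c['cx']+c['fx']*q[0],c['cy']-c['fy']*q[1]])
T=lambda a,b:('top',a/6.6+230,b/6.6+170)
S=lambda a,b:('scene',a/6.6+205,b/6.6+175)
E
cat > m.py <<'E'
from h import *
from scipy.optimize import least_squares
r=lambda t:np.array([[np.cos(t),-np.sin(t)],[np.sin(t),np.cos(t)]])
local={'FL':(75,127,12),'FR':(75,-87,12),'BR':(-75,-87,12),'BL':(-75,127,12)}
obs=[(T(220,120),local['FL']),(T(618,177),local['FR']),(T(578,455),local['BR']),(T(182,398),local['BL']),
(S(680,297),local['BL']),(S(505,500),local['FL']),(S(62,322),local['FR'])]
def f(p):
    R=r(p[2]);o=[]
    for (n,u,v),l in obs:
        w=np.r_[R@np.array(l[:2])+p[:2],l[2]]
        o+=list(proj(n,w)-[u,v])
    return np.array(o)
s=least_squares(f,[600,-50,0]);print(s.x,np.degrees(s.x[2]));print(s.fun.reshape(-1,2).round(1))
p=s.x;R=r(p[2])
for nm,q,z in [('knobT',T(430,132),131),('knobS',S(270,148),131),('hubT',T(441,271),97),('hubS',S(327,130),97),('postT',T(258,322),90),('postS',S(563,152),90),('thrT',T(432,492),46),('thrS',S(438,82),46)]:
    w=atz(*q,z);print(nm,w.round(1),'local',(R.T@(w[:2]-p[:2])).round(1))
E
python3 m.py
```

```text
[ 5.63285055e+02 -8.31710578e+01 -1.28599980e-01] -7.368236113537028
[[-1.  -0.8]
 [-0.6 -0.7]
 [-0.3 -0.3]
 [-1.7 -0.6]
 [ 0.4 -2.3]
 [-0.6 -0.8]
 [-1.6 -1.5]]
knobT [626.2 -77.6 131. ] local [61.7 13.6]
knobS [630.5 -72.2 131. ] local [65.2 19.5]
hubT [561.7 -85.   97. ] local [-1.3 -2.1]
hubS [570.6 -77.9  97. ] local [6.6 6.2]
postT [535.5   6.   90. ] local [-39.   84.9]
postS [538.   10.3  90. ] local [-37.   89.5]
thrT [454.3 -83.6  46. ] local [-108.1  -14.4]
thrS [458.4 -79.6  46. ] local [-104.5   -9.9]
```

apply_moves --motion '[[[1, -0.5, -1.3, 1.3, 0, 0, 0], [1, -1.5, -3.4, 3.5, 0, 0, 0], [1, -2.5, -5.9, 6.2, 0, 0, 0], [1, -3, -8.8, 9.2, 0, 0, 0], [1, -3, -11.8, 12.3, 0, 0, 0], [1, -3, -14.7, 15.4, 0, 0, 0], [1, -3, -17.6, 18.5, 0, 0, 0], [1, -3, -20.6, 21.6, 0, 0, 0], [1, -3, -23.5, 24.6, 0, 0, 0], [1, -3, -26.5, 27.7, 0, 0, 0], [1, -3, -29.4, 30.8, 0, 0, 0], [1, -3, -32.3, 33.9, 0, 0, 0], [1, -2, -35.3, 37, 0, 0, 0], [1, 0, -37.8, 39.6, 0, 0, 0], [1, 2, -39.9, 41.8, 0, 0, 0], [1, 4, -41.2, 43.1, 0, 0, 0], [1, 5.5, -42, 44, 0, 0, 0], [1, 6.5, -42, 44, 0, 0, 0], [1, 6.5, -42, 44, 0, 0, 0]]]' --squeeze 40

```text
time_s: 1.68
tool_pos: [493.9, 26.3, 149.1]
eef_rot: [[-0.006, 0.415, 0.91], [-0.001, 0.91, -0.415], [-1.0, -0.003, -0.005]]
contact_force: [-0.5, 0.3, 0.0]
finger_gap: -0.2
```

apply_moves --motion '[[[1, 1.5, 0, 0, 0, 0, 0], [1, 3.5, 0, 0, 0, 0, 0], [1, 5.5, 0, 0, 0, 0, 0], [1, 6.7, 0, 0, 0, 0, 0], [1, 6.7, 0, 0, 0, 0, 0], [1, 6.7, 0, 0, 0, 0, 0]]]'

```text
time_s: 2.18
tool_pos: [495.6, 28.4, 84.8]
eef_rot: [[-0.001, 0.412, 0.911], [0.0, 0.911, -0.412], [-1.0, -0.0, -0.001]]
contact_force: [0.1, 0.4, -0.0]
finger_gap: 0.4
```

```bash
cat > snap.py <<'E'
import sys,cv2
from h import *
k=sys.argv[1]
o=readout.get_obs();print(o['time_s'],o['tool_pos'].round(2),o['contact_force'].round(2),round(o['finger_gap'],1))
for n,(x,y) in {'scene':(205,165),'top':(230,170)}.items():
    im=cams.camera(n)[:,:,::-1]
    cv2.imwrite(f'pics/{n}{k}.png',cv2.resize(im[y:y+90,x:x+120],None,fx=6.6,fy=6.6,interpolation=2))
E
python3 snap.py 1
```

```text
2.1833 [495.6   28.38  84.81] [ 0.15  0.35 -0.  ] 0.4
```

View pics/scene1.png

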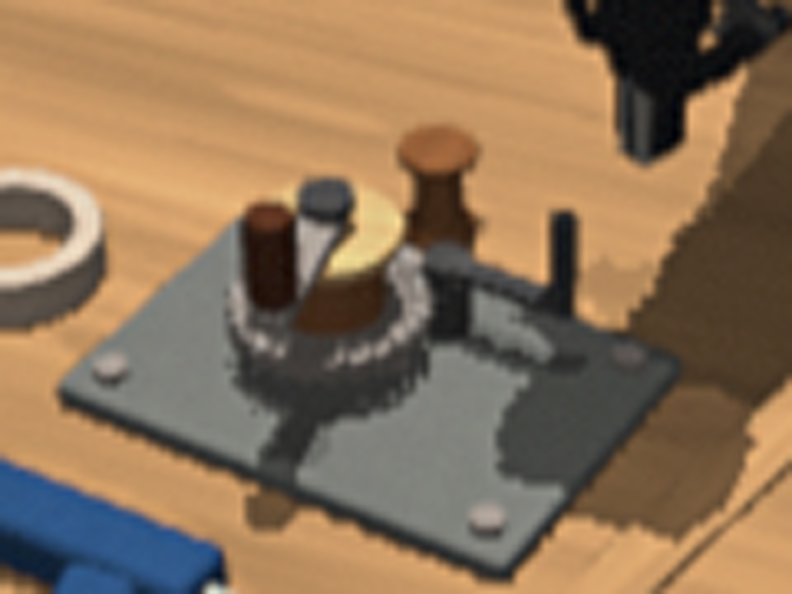

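View pics/top1.png

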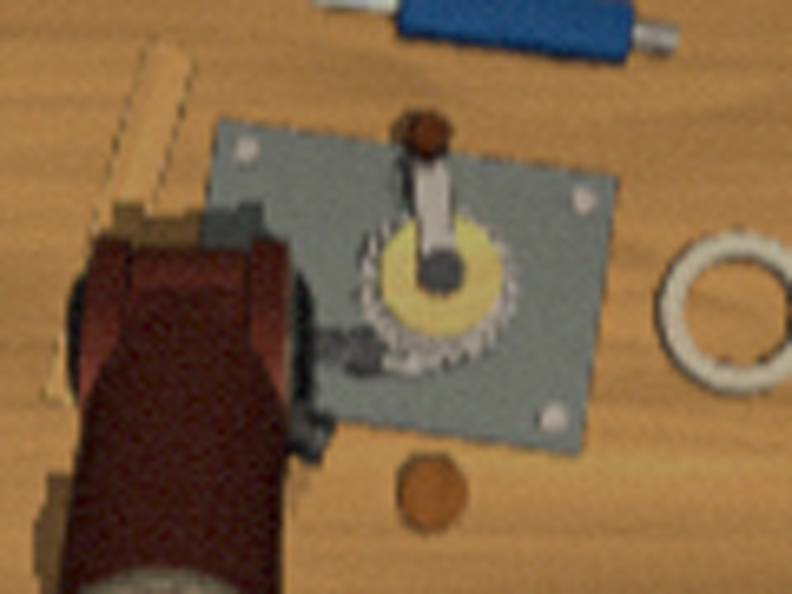

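```bash
python3 - <<'E'
from h import *
for dz in (11,-11):
  for dy in (14,-14):
    p=np.array([495.6+.911*dz+.412*dy,28.4-.412*dz+.911*dy,65.8]); q=proj('scene',p); print(dz,dy,(q-[205,165])*6.6)
E
```

```text
11 14 [646.42970938 244.88206875]
11 -14 [598.54542088 214.24708149]
-11 14 [684.45172444 222.98438924]
-11 -14 [636.54528258 192.89186389]
```

```bash
python3 - <<'E'
from h import *
import cv2
im=cams.camera('scene')[:,:,::-1].copy()
print(readout.get_obs()['tool_pos'])
c=im[100:240,230:400]
c=cv2.resize(c,None,fx=4.2,fy=4.2,interpolation=2)
c=np.clip(c.astype(float)**0.6*255**0.4,0,255).astype('uint8')
for z in (66,85,139):
    q=(proj('scene',[495.6,28.4,z])-[230,100])*4.2
    cv2.circle(c,tuple(int(t) for t in q),4,(0,0,255),1)
cv2.imwrite('pics/s2.png',c)
E
```

```text
[496.64694352  28.1017424   85.83576527]
```

View pics/s2.png

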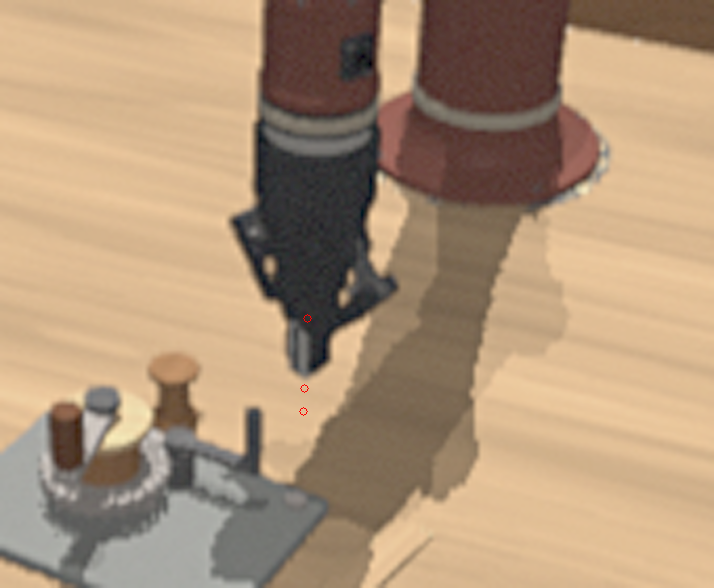

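```bash
python3 - <<'E'
from h import *
import cv2
print(proj('scene',[0,0,0]),(proj('scene',[0,0,0])-[230,100])*4.2, proj('top',[0,0,0])*1.42)
for z in(197,216,270): print(proj('top',[268,591,z])*1.42,proj('scene',[268,591,z])*1.42)
a=cv2.imread('pics/top0.png')[270:350,20:130];a=np.clip(a.astype(float)**0.6*255**0.4,0,255).astype('uint8')
b=cv2.imread('pics/scene0.png')[60:160,480:560];b=np.clip(b.astype(float)**0.6*255**0.4,0,255).astype('uint8')
a=cv2.resize(a,None,fx=5,fy=5);b=cv2.resize(b,None,fx=4,fy=4)
for z in(197,216,270):
  q=(proj('top',[268,591,z])-[20,270])*5;cv2.circle(a,tuple(int(t) for t in q),4,(0,0,255),1)
  q=(proj('scene',[268,591,z])-[480,60])*4;cv2.circle(b,tuple(int(t) for t in q),4,(0,0,255),1)
cv2.imwrite('pics/a3.png',a);cv2.imwrite('pics/b3.png',b)
E
```

```text
[343.78597227 134.27594464] [477.90108353 143.95896749] [381.29279841 540.60618461]
[103.28051683 426.29957375] [769.45523986 228.11710221]
[ 99.44217911 426.84143408] [773.09899807 219.07123133]
[ 87.95875953 428.46255498] [783.84938744 192.38267834]
```

View pics/a3.png

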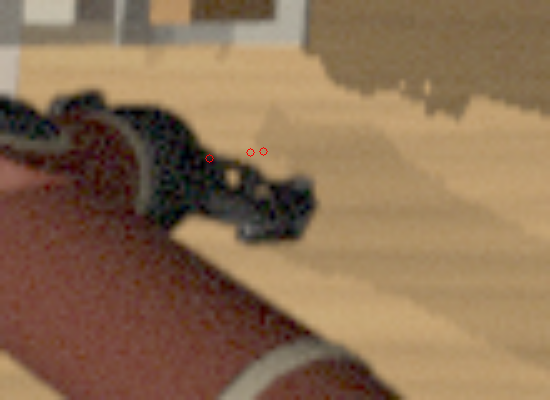

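View pics/b3.png

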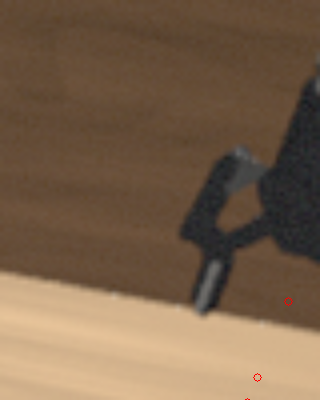

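```bash
python3 - <<'E'
from h import *
post=np.array([536,8,90.]); sh=atz(*S(556,322),12); print('postsh',sh)
kn=np.array([629,-75,131.]); sk=atz(*S(268,445),0); print('ksh',sk)
for a,b in((post,sh),(kn,sk)): print((b-a)/(a[2]-b[2]))
L=(sh-post)/78
for nm,p in {'rep':[495.6,28.4,66],'z+34':[495.6,28.4,100],'x-':[462,15,66]}.items():
    p=np.array(p,float)
    for z in(12,0):
        s=p+L*(p[2]-z);print(nm,z,s,((proj('scene',s)-[230,100])*4.2).round())
print(atz('scene',302.6,189.3,66),atz('scene',302.6,189.3,100))
E
```

```text
postsh [550.09586898  13.66767702  12.        ]
ksh [ 6.52324842e+02 -6.78595764e+01 -1.13686838e-13]
[ 0.18071627  0.07266253 -1.        ]
[ 0.17805223  0.05450705 -1.        ]
rep 12 [505.35867852  32.3237764   12.        ] [301. 487.]
rep 0 [ 5.07527274e+02  3.31957267e+01 -9.94759830e-14] [300. 503.]
z+34 12 [511.50303167  34.79430227  12.        ] [301. 493.]
z+34 0 [ 5.13671627e+02  3.56662526e+01 -1.56319402e-13] [300. 510.]
x- 12 [471.75867852  18.9237764   12.        ] [300. 453.]
x- 0 [ 4.73927274e+02  1.97957267e+01 -9.94759830e-14] [299. 469.]
[457.30019543  14.95631962  66.        ] [501.6082713   30.63511504 100.        ]
```

apply_moves --motion '[[[1, 0, 0, -2, 0, 0, 0], [1, 0, 0, -3.5, 0, 0, 0], [1, 2, 0, -3.5, 0, 0, 0], [1, 4, 0, -3.5, 0, 0, 0], [1, 5, 0, -3.5, 0, 0, 0], [1, 5, 0, -3.5, 0, 0, 0]]]'

```text
time_s: 2.83
tool_pos: [463.2, 42.3, 33.9]
eef_rot: [[-0.002, 0.413, 0.911], [-0.0, 0.911, -0.413], [-1.0, -0.001, -0.002]]
contact_force: [0.3, 0.7, -0.3]
finger_gap: -0.2
```

```bash
python3 - <<'E'
from h import *
import cv2
o=readout.get_obs();t=o['tool_pos'];print(t)
im=cams.camera('scene')[:,:,::-1].copy()
c=im[100:240,230:400]
c=cv2.resize(c,None,fx=4.2,fy=4.2,interpolation=2)
c=np.clip(c.astype(float)**0.6*255**0.4,0,255).astype('uint8')
for z in (-19,0,54):
    q=(proj('scene',t+[0,0,z])-[230,100])*4.2
    cv2.circle(c,tuple(int(t) for t in q),4,(0,0,255),1)
cv2.imwrite('pics/s3.png',c)
E
```

```text
[463.17471054  42.27734393  33.8634013 ]
```

View pics/s3.png

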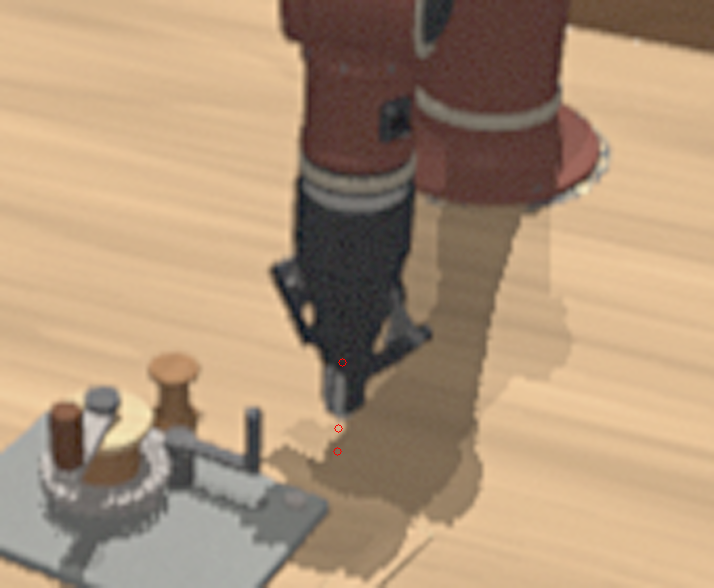

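apply_moves --motion '[[[1, 0.3, 0, 0, 0, 0, 0], [1, 0.6, 0, 0, 0, 0, 0], [1, 0.9, 0, 0, 0, 0, 0], [1, 1.2, 0, 0, 0, 0, 0], [1, 1.2, 0, 0, 0, 0, 0]]]'

```text
time_s: 3.3
tool_pos: [463.7, 42.2, 22.4]
eef_rot: [[-0.0, 0.413, 0.911], [-0.0, 0.911, -0.413], [-1.0, -0.0, -0.0]]
contact_force: [-0.2, -1.1, 1.5]
finger_gap: 0.1
```

apply_moves --motion '[[[1, 0.1, 0, 0, 0, 0, 0], [1, 0.2, 0, 0, 0, 0, 0], [1, 0.2, 0, 0, 0, 0, 0]]]'

```text
time_s: 3.55
tool_pos: [463.8, 42.2, 20.5]
eef_rot: [[-0.0, 0.413, 0.911], [-0.0, 0.911, -0.413], [-1.0, -0.0, -0.0]]
contact_force: [0.4, -0.5, -0.4]
finger_gap: -0.0
```

apply_moves --motion '[[[1, 0.1, 0, 0, 0, 0, 0], [1, 0.2, 0, 0, 0, 0, 0], [1, 0.2, 0, 0, 0, 0, 0]]]'

```text
time_s: 3.8
tool_pos: [463.7, 42.1, 18.5]
eef_rot: [[-0.0, 0.413, 0.911], [-0.0, 0.911, -0.413], [-1.0, -0.0, -0.0]]
contact_force: [0.2, 0.3, 0.6]
finger_gap: -0.1
```

apply_moves --motion '[[[1, 0.1, 0, 0, 0, 0, 0], [1, 0.2, 0, 0, 0, 0, 0], [1, 0.3, 0, 0, 0, 0, 0], [1, 0.3, 0, 0, 0, 0, 0]]]'

```text
time_s: 4.13
tool_pos: [463.7, 42.1, 15.4]
eef_rot: [[-0.0, 0.413, 0.911], [-0.0, 0.911, -0.413], [-1.0, -0.0, -0.0]]
contact_force: [0.5, -0.0, -0.3]
finger_gap: -0.0
```

```bash
python3 - <<'E'
from h import *
import cv2
o=readout.get_obs();t=o['tool_pos'];print(t,o['contact_force'])
im=cams.camera('scene')[:,:,::-1].copy()
c=im[150:220,270:350]
c=cv2.resize(c,None,fx=8,fy=8,interpolation=2)
c=np.clip(c.astype(float)**0.6*255**0.4,0,255).astype('uint8')
cv2.imwrite('pics/s4.png',c)
E
```

```text
[463.72101078  42.14468397  15.42560843] [ 0.45549539 -0.04689992 -0.3105191 ]
```

View pics/s4.png

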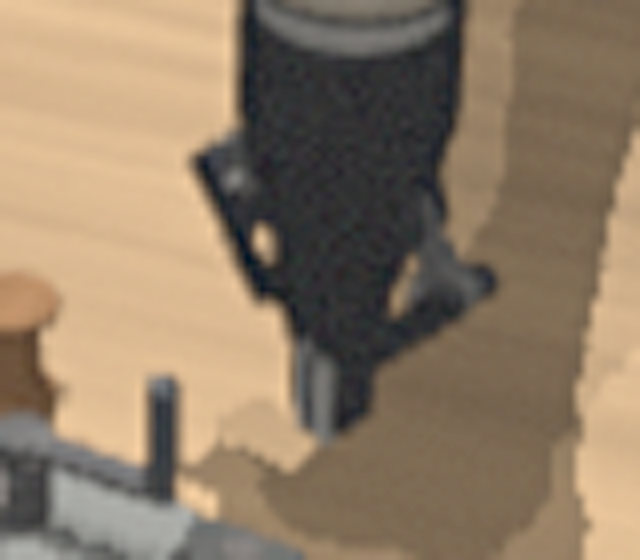

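```bash
python3 - <<'E'
from h import *
for z in (0,10,20,30,40): print(z,atz('scene',310.6,205.2,z))
E
```

```text
0 [435.13142768  33.64428592   0.        ]
10 [447.41278046  37.67826533  10.        ]
20 [459.69413323  41.71224475  20.        ]
30 [471.975486    45.74622417  30.        ]
40 [484.25683877  49.78020359  40.        ]
```

apply_moves --motion '[[[1, 0.3, 0, 0, 0, 0, 0], [1, 0.6, 0, 0, 0, 0, 0], [1, 0.9, 0, 0, 0, 0, 0], [1, 1.2, 0, 0, 0, 0, 0], [1, 1.2, 0, 0, 0, 0, 0]]]'

```text
time_s: 4.6
tool_pos: [463.4, 42.1, 2.9]
eef_rot: [[-0.001, 0.413, 0.911], [-0.0, 0.911, -0.413], [-1.0, -0.001, -0.001]]
contact_force: [-0.4, 0.6, -0.6]
finger_gap: 0.2
```

```bash
python3 - <<'E'
from h import *
a=np.linspace(0,2*np.pi,361)
for r in(95,105,115):
  P=np.array([proj('scene',[r*np.cos(t),r*np.sin(t),0]) for t in a]); P=(P-[230,100])*4.2
  print(r,P[:,0].min(),P[:,0].max(),P[:,1].max())
  P=np.array([proj('top',[r*np.cos(t),r*np.sin(t),0]) for t in a])*1.42
  print(r,P[:,0].min(),P[:,0].max(),P[:,1].min(),P[:,1].max())
E
```

```text
95 366.0404158050037 590.5683105179932 202.10318651653787
95 341.00024014553543 421.57572329288166 499.14240550259683 582.6942462169367
105 354.2832329943603 602.5031234907586 208.5330717051885
105 336.7583408633426 425.8154709257894 494.8135462078296 587.1614600978065
115 342.52940169425426 614.4553691479226 215.02517763385964
115 332.515680299928 430.0551118599409 490.4914352155356 591.6357650891545
```

apply_moves --motion '[[[1, 0.3, 0, 0, 0, 0, 0], [1, 0.6, 0, 0, 0, 0, 0], [1, 0.8, 0, 0, 0, 0, 0], [1, 0.8, 0, 0, 0, 0, 0]]]'

```text
time_s: 4.93
tool_pos: [463.5, 42.1, -4.8]
eef_rot: [[-0.001, 0.413, 0.911], [-0.0, 0.911, -0.413], [-1.0, -0.0, -0.001]]
contact_force: [0.1, -0.4, 0.7]
finger_gap: -0.0
```

```bash
python3 - <<'E'
from h import *
import cv2
o=readout.get_obs();t=o['tool_pos'];print(t,o['contact_force'])
im=cams.camera('scene')[:,:,::-1].copy()
c=im[150:220,270:350]
c=cv2.resize(c,None,fx=8,fy=8,interpolation=2)
c=np.clip(c.astype(float)**0.6*255**0.4,0,255).astype('uint8')
cv2.imwrite('pics/s5.png',c)
E
```

```text
[463.51647031  42.13264265  -4.84043971] [ 0.10726406 -0.40418142  0.7478264 ]
```

View pics/s5.png

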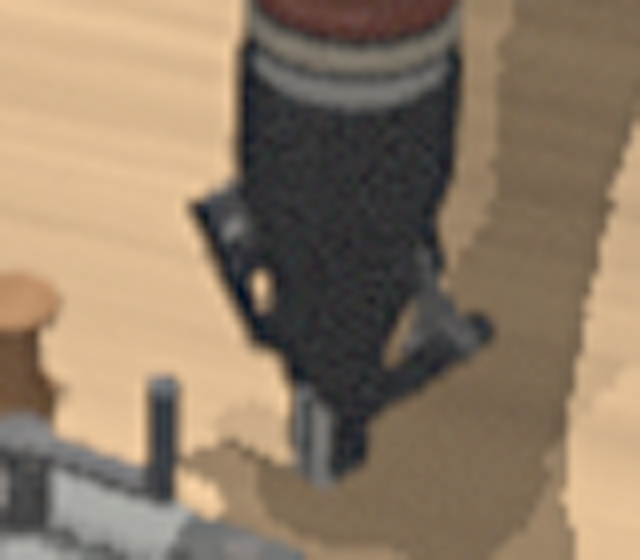

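apply_moves --motion '[[[1, 0.2, 0, 0, 0, 0, 0], [1, 0.4, 0, 0, 0, 0, 0], [1, 0.6, 0, 0, 0, 0, 0], [1, 0.8, 0, 0, 0, 0, 0], [1, 0.8, 0, 0, 0, 0, 0]]]'

```text
time_s: 5.4
tool_pos: [463.6, 42.2, -12.8]
eef_rot: [[-0.001, 0.413, 0.911], [-0.0, 0.911, -0.413], [-1.0, -0.0, -0.001]]
contact_force: [0.5, 0.3, -0.8]
finger_gap: 0.2
```

apply_moves --motion '[[[1, 0.1, 0, 0, 0, 0, 0], [1, 0.2, 0, 0, 0, 0, 0], [1, 0.2, 0, 0, 0, 0, 0]]]'

```text
time_s: 5.65
tool_pos: [463.8, 42.2, -14.5]
eef_rot: [[-0.0, 0.413, 0.911], [-0.0, 0.911, -0.413], [-1.0, -0.0, -0.0]]
contact_force: [-0.1, -0.7, 0.4]
finger_gap: 0.1
```

apply_moves --motion '[[[1, 0.1, 0, 0, 0, 0, 0], [1, 0.2, 0, 0, 0, 0, 0], [1, 0.2, 0, 0, 0, 0, 0]]]'

```text
time_s: 5.9
tool_pos: [463.9, 42.2, -14.7]
eef_rot: [[0.001, 0.413, 0.911], [0.0, 0.911, -0.413], [-1.0, 0.001, 0.001]]
contact_force: [-2.5, -0.3, 16.1]
finger_gap: -0.2
```

```bash
python3 - <<'E'
from h import *
import cv2
o=readout.get_obs();t=o['tool_pos'];print(t,o['contact_force'],o['joint_pos'])
im=cams.camera('scene')[:,:,::-1].copy()
c=im[150:220,270:350]
c=cv2.resize(c,None,fx=8,fy=8,interpolation=2)
c=np.clip(c.astype(float)**0.6*255**0.4,0,255).astype('uint8')
for dz in (11,-11):
  for dy in (14,-14):
    p=np.array([463.8+.911*dz+.412*dy,42.2-.412*dz+.911*dy,0]); q=(proj('scene',p)-[270,150])*8
    cv2.circle(c,tuple(int(t) for t in q),4,(0,0,255),1)
cv2.imwrite('pics/s6.png',c)
E
```

```text
[463.90643708  42.17679752 -14.66515655] [-2.48586605 -0.33009426 16.07434911] [ -9.59959559  41.94342912   2.56998022 122.94877798  -6.62451967
  15.18251165  64.30515874]
```

View pics/s6.png

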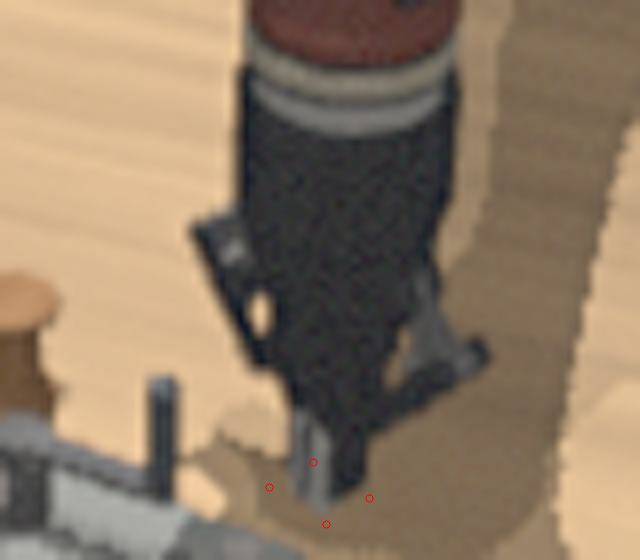

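apply_moves --motion '[[[1, -1, 0, 0, 0, 0, 0], [1, -3, 0, 0, 0, 0, 0], [1, -5, 0, 0, 0, 0, 0], [1, -6.5, 0, 0, 0, 0, 0], [1, -6.5, -0.1, 1.5, 0, 0, 0], [1, -6.5, -0.1, 3.5, 0, 0, 0], [1, -6.5, -0.1, 4.5, 0, 0, 0], [1, -6.5, -0.1, 5, 0, 0, 0], [1, -6.5, -0.1, 5, 0, 0, 0]]]'

```text
time_s: 6.7
tool_pos: [509.6, 20.0, 48.4]
eef_rot: [[0.0, 0.414, 0.91], [-0.0, 0.91, -0.414], [-1.0, -0.0, 0.0]]
contact_force: [-0.0, -0.4, -0.4]
finger_gap: 0.5
```

```bash
python3 snap.py 7
```

```text
6.7 [509.55  20.02  48.43] [-0.05 -0.44 -0.44] 0.5
```

View pics/scene7.png

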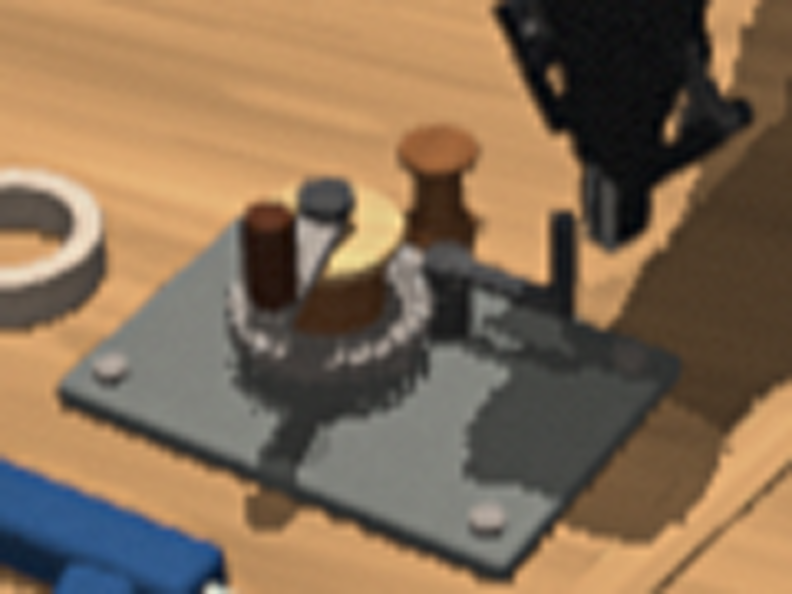

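```bash
python3 - <<'E'
from h import *
for z in (53,63,73):
 for a in (11,-11):
  for b in (8,-8):
   p=np.array([509.6+.911*a+.413*b,20-.413*a+.911*b,z]);print(z,a,b,((proj('scene',p)-[205,165])*6.6).round())
print(((proj('scene',[536,8,90])-[205,165])*6.6).round(),((proj('scene',[536,8,42])-[205,165])*6.6).round())
E
```

```text
53 11 8 [603. 277.]
53 11 -8 [576. 260.]
53 -11 8 [642. 255.]
53 -11 -8 [615. 238.]
63 11 8 [604. 258.]
63 11 -8 [577. 240.]
63 -11 8 [643. 236.]
63 -11 -8 [615. 218.]
73 11 8 [605. 238.]
73 11 -8 [577. 221.]
73 -11 8 [644. 216.]
73 -11 -8 [616. 199.]
[560. 214.] [557. 308.]
```

apply_moves --motion '[[[1, 0, 0, 0.2, 0, 0, 0], [1, 0, 0, 0.4, 0, 0, 0], [1, 0, 0, 0.6, 0, 0, 0], [1, 0, 0, 0.7, 0, 0, 0], [1, 0, 0, 0.8, 0, 0, 0]]]'

```text
time_s: 7.22
tool_pos: [516.3, 17.3, 48.6]
eef_rot: [[-0.0, 0.413, 0.911], [-0.0, 0.911, -0.413], [-1.0, -0.0, -0.0]]
contact_force: [0.5, -0.2, -0.7]
finger_gap: -0.1
```

apply_moves --motion '[[[1, 0, 0, 0.1, 0, 0, 0], [1, 0, 0, 0.2, 0, 0, 0], [1, 0, 0, 0.3, 0, 0, 0]]]'

```text
time_s: 7.47
tool_pos: [519.0, 16.1, 48.6]
eef_rot: [[-0.0, 0.413, 0.911], [-0.0, 0.911, -0.413], [-1.0, -0.0, -0.0]]
contact_force: [0.1, -0.3, -0.1]
finger_gap: 0.1
```

apply_moves --motion '[[[1, 0, 0, 0.1, 0, 0, 0], [1, 0, 0, 0.2, 0, 0, 0], [1, 0, 0, 0.3, 0, 0, 0]]]'

```text
time_s: 7.72
tool_pos: [521.4, 15.0, 48.5]
eef_rot: [[-0.001, 0.413, 0.911], [0.0, 0.911, -0.413], [-1.0, -0.0, -0.001]]
contact_force: [-0.2, 0.5, 0.6]
finger_gap: 0.1
```

apply_moves --motion '[[[1, 0, 0, 0.1, 0, 0, 0], [1, 0, 0, 0.2, 0, 0, 0], [1, 0, 0, 0.3, 0, 0, 0]]]'

```text
time_s: 7.97
tool_pos: [524.0, 14.5, 48.5]
eef_rot: [[-0.001, 0.412, 0.911], [0.001, 0.911, -0.412], [-1.0, 0.0, -0.001]]
contact_force: [-1.5, 2.0, -0.6]
finger_gap: -0.1
```

apply_moves --motion '[[[1, 0, 0, 0.1, 0, 0, 0], [1, 0, 0, 0.2, 0, 0, 0], [1, 0, 0, 0.3, 0, 0, 0]]]'

```text
time_s: 8.22
tool_pos: [527.1, 12.7, 48.5]
eef_rot: [[-0.0, 0.413, 0.911], [0.0, 0.911, -0.413], [-1.0, 0.0, -0.001]]
contact_force: [-1.0, 2.3, 0.5]
finger_gap: 0.2
```

apply_moves --motion '[[[1, 0, 0, 0.1, 0, 0, 0], [1, 0, 0, 0.2, 0, 0, 0], [1, 0, 0, 0.3, 0, 0, 0]]]'

```text
time_s: 8.47
tool_pos: [530.0, 11.1, 48.6]
eef_rot: [[-0.0, 0.413, 0.911], [0.0, 0.911, -0.413], [-1.0, -0.0, -0.0]]
contact_force: [-1.5, 2.7, -0.6]
finger_gap: 0.2
```

apply_moves --motion '[[[1, 0, 0, 0.2, 0, 0, 0], [1, 0, 0, 0.4, 0, 0, 0], [1, 0, 0, 0.6, 0, 0, 0], [1, 0, 0, 0.8, 0, 0, 0], [1, 0, 0, 1.0, 0, 0, 0], [1, 0, 0, 1.2, 0, 0, 0], [1, 0, 0, 1.4, 0, 0, 0], [1, 0, 0, 1.6, 0, 0, 0], [1, 0, 0, 1.8, 0, 0, 0], [1, 0, 0, 2.0, 0, 0, 0], [1, 0, 0, 2.0, 0, 0, 0]]]'

```text
time_s: 9.38
tool_pos: [548.5, 2.1, 48.6]
eef_rot: [[0.0, 0.414, 0.91], [-0.001, 0.91, -0.414], [-1.0, -0.001, 0.001]]
contact_force: [-1.6, 0.8, -0.9]
finger_gap: -0.1
```

```bash
python3 snap.py 8
```

```text
9.3833 [548.49   2.06  48.59] [-1.64  0.84 -0.9 ] -0.1
```

View pics/scene8.png

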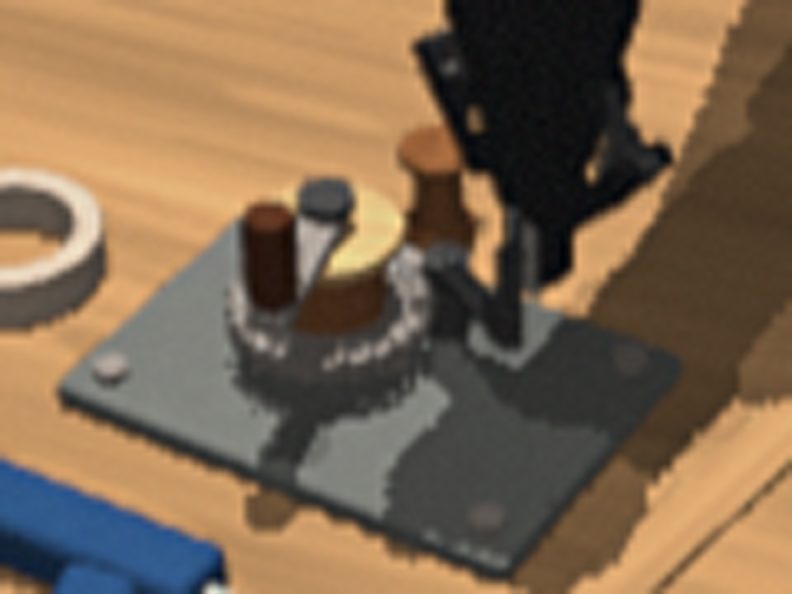

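apply_moves --motion '[[[1, 0, 0, 0.1, 0, 0, 0], [1, 0, 0, 0.2, 0, 0, 0], [1, 0, 0, 0.2, 0, 0, 0]]]'

```text
time_s: 9.73
tool_pos: [549.5, 1.5, 48.6]
eef_rot: [[-0.001, 0.414, 0.911], [-0.001, 0.911, -0.414], [-1.0, -0.001, -0.001]]
contact_force: [-2.6, -0.3, 1.9]
finger_gap: 0.1
```

apply_moves --motion '[[[1, 0, 0, 0.1, 0, 0, 0], [1, 0, 0, 0.15, 0, 0, 0], [1, 0, 0, 0.15, 0, 0, 0]]]'

```text
time_s: 9.98
tool_pos: [550.8, 0.8, 48.5]
eef_rot: [[-0.001, 0.414, 0.91], [-0.001, 0.91, -0.414], [-1.0, -0.001, -0.001]]
contact_force: [-3.6, -0.6, 1.1]
finger_gap: -0.1
```

apply_moves --motion '[[[1, 0, 0, 0.05, 0, 0, 0], [1, 0, 0, 0.1, 0, 0, 0], [1, 0, 0, 0.1, 0, 0, 0]]]'

```text
time_s: 10.23
tool_pos: [551.7, 0.5, 48.4]
eef_rot: [[-0.001, 0.413, 0.911], [-0.001, 0.911, -0.413], [-1.0, -0.001, -0.001]]
contact_force: [-3.4, -0.5, 0.2]
finger_gap: 0.1
```

apply_moves --motion '[[[1, 0, 0, 0.05, 0, 0, 0], [1, 0, 0, 0.1, 0, 0, 0], [1, 0, 0, 0.1, 0, 0, 0]]]'

```text
time_s: 10.48
tool_pos: [552.8, 0.4, 48.4]
eef_rot: [[-0.001, 0.413, 0.911], [-0.0, 0.911, -0.413], [-1.0, -0.001, -0.001]]
contact_force: [-4.4, -0.2, -0.7]
finger_gap: 0.1
```

apply_moves --motion '[[[1, 0, 0, 0.05, 0, 0, 0], [1, 0, 0, 0.08, 0, 0, 0], [1, 0, 0, 0.08, 0, 0, 0]]]'

```text
time_s: 10.73
tool_pos: [553.3, 0.4, 48.4]
eef_rot: [[-0.001, 0.413, 0.911], [0.0, 0.911, -0.413], [-1.0, -0.0, -0.001]]
contact_force: [-5.3, -0.1, -1.2]
finger_gap: -0.1
```

apply_moves --motion '[[[1, 0, 0, 0.03, 0, 0, 0], [1, 0, 0, 0.06, 0, 0, 0], [1, 0, 0, 0.06, 0, 0, 0]]]'

```text
time_s: 10.98
tool_pos: [553.3, 0.3, 48.4]
eef_rot: [[-0.002, 0.413, 0.911], [0.0, 0.911, -0.413], [-1.0, -0.001, -0.002]]
contact_force: [-5.4, 0.2, 0.5]
finger_gap: 0.1
```

apply_moves --motion '[[[1, 0, 0, -0.3, 0, 0, 0], [1, 0, 0, -1.5, 0, 0, 0], [1, -1, 0, -3, 0, 0, 0], [1, -4, 0, -4, 0, 0, 0], [1, -8, 0, -5, 0, 0, 0], [-1, -11, 0, -6, 0, 0, 0], [-1, -12, 0, -6, 0, 0, 0], [-1, -12, 0, -6, 0, 0, 0]]]'

```text
time_s: 11.65
tool_pos: [504.7, 26.0, 173.1]
eef_rot: [[0.015, 0.412, 0.911], [0.002, 0.911, -0.412], [-1.0, 0.008, 0.013]]
contact_force: [0.1, -0.6, 0.4]
finger_gap: 35.7
```

```bash
python3 snap.py 9
```

```text
11.65 [504.7   25.95 173.1 ] [ 0.13 -0.62  0.39] 35.7
```

View pics/scene9.png

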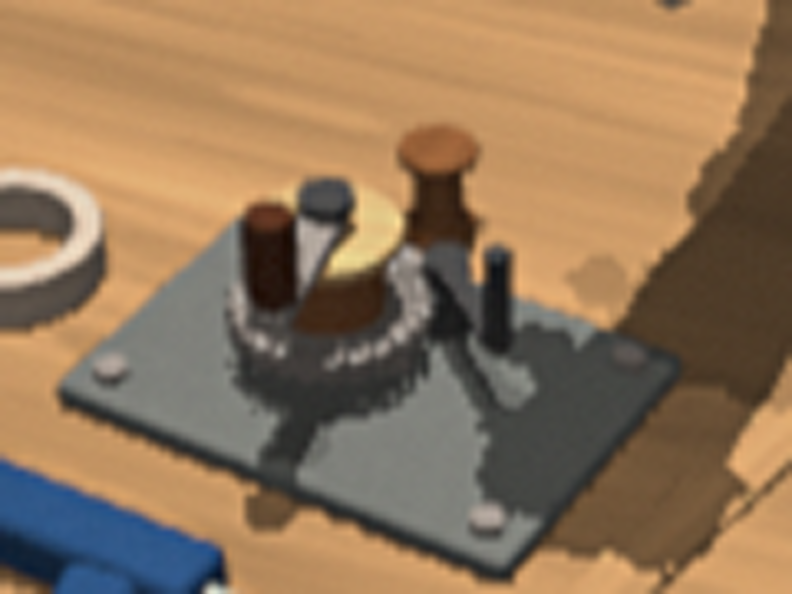

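View pics/top9.png

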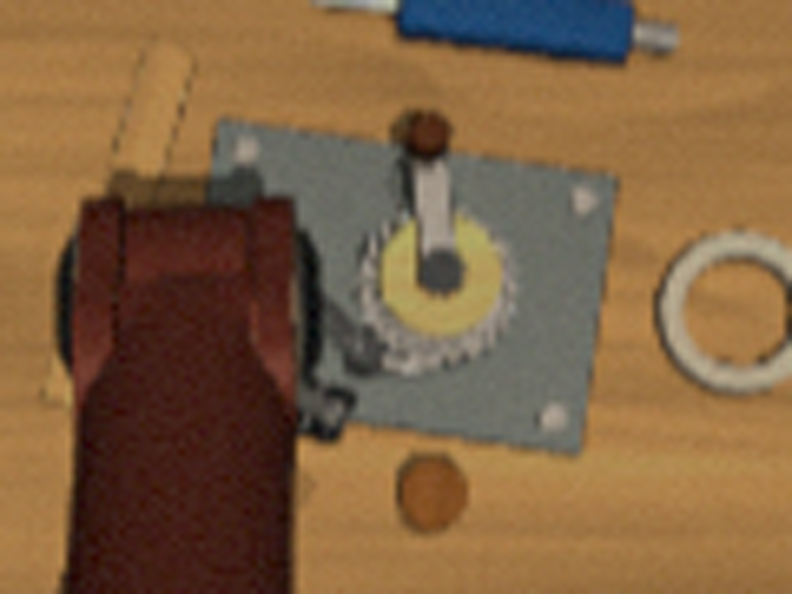

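```bash
python3 - <<'E'
from h import *
a=atz('scene',497/6.6+205,250/6.6+165,90); b=atz('scene',563/6.6+205,218/6.6+165,90); print(a,b,a-b)
t=-np.radians(7.37)
R=np.array([[np.cos(t),-np.sin(t)],[np.sin(t),np.cos(t)]])
l=R.T@(a-b)[:2];print(l,np.degrees(0), np.arctan2(l[0],55+l[1]))
E
```

```text
[567.74416215  -5.64330257  90.        ] [538.03135568  10.30586767  90.        ] [ 29.71280647 -15.94917024   0.        ]
[ 31.51323424 -12.00595549] 0.0 0.6325108495274929
```

apply_moves --motion '[[[-1, 0, -0.4, 1.5, 0, 0, 0], [-1, 0, -1.2, 4.5, 0, 0, 0], [-1, 0, -2.0, 7.5, 0, 0, 0], [-1, 0, -2.8, 10.5, 0, 0, 0], [-1, 0, -3.5, 13.2, 0, 0, 0], [-1, 0, -4.0, 15, 0, 0, 0], [-1, 0, -4.1, 15.4, 0, 0, 0], [-1, 0, -4.1, 15.4, 0, 0, 0], [-1, 0, -4.1, 15.4, 0, 0, 0]]]'

```text
time_s: 12.5
tool_pos: [622.2, -75.2, 167.0]
eef_rot: [[-0.003, 0.413, 0.911], [0.001, 0.911, -0.413], [-1.0, -0.0, -0.003]]
contact_force: [-0.7, 0.8, 0.3]
finger_gap: 85.1
```

```bash
python3 - <<'E'
from h import *
import cv2
o=readout.get_obs();t=o['tool_pos'];print(t,o['contact_force'],o['finger_gap'])
im=cams.camera('scene')[:,:,::-1].copy()
c=im[120:240,200:340]
c=cv2.resize(c,None,fx=5.5,fy=5.5,interpolation=2)
c=np.clip(c.astype(float)**0.6*255**0.4,0,255).astype('uint8')
R=o['eef_rot']
for dy in (-43,0,43):
    p=t+R@[6,dy,0]+[0,0,33.5]; q=(proj('scene',p)-[200,120])*5.5
    cv2.circle(c,tuple(int(t) for t in q),4,(0,0,255),1)
cv2.imwrite('pics/s10.png',c)
E
```

```text
[622.24657791 -75.22574213 167.03482307] [-0.70691861  0.80587276  0.27941699] 85.08938082271547
```

View pics/s10.png

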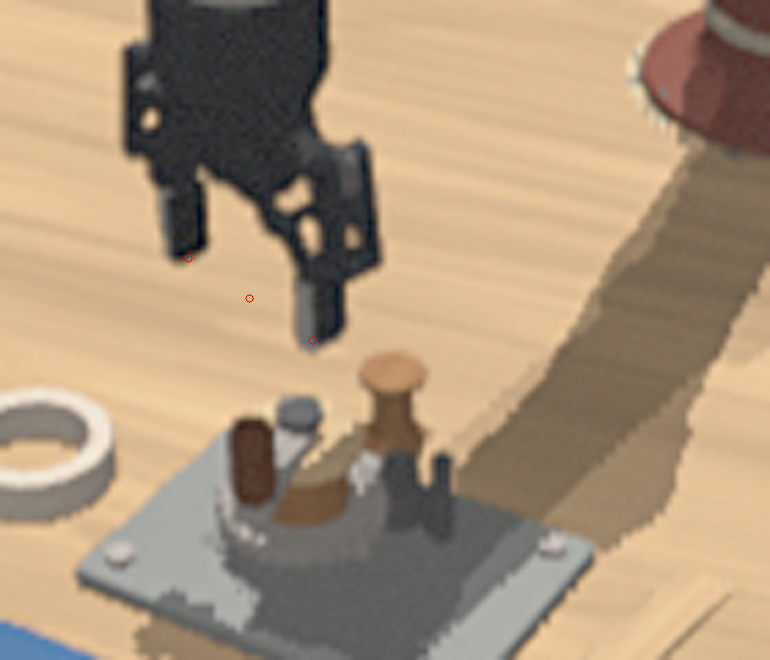

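apply_moves --motion '[[[-1, 0.5, 0.4, 0.5, 0, 0, 0], [-1, 2, 0.5, 0.6, 0, 0, 0], [-1, 4, 0.5, 0.6, 0, 0, 0], [-1, 6, 0.5, 0.6, 0, 0, 0], [-1, 7, 0.5, 0.6, 0, 0, 0], [-1, 7.5, 0.5, 0.6, 0, 0, 0], [-1, 7.5, 0.5, 0.6, 0, 0, 0]]]'

```text
time_s: 13.13
tool_pos: [629.9, -73.3, 92.5]
eef_rot: [[-0.002, 0.412, 0.911], [0.0, 0.911, -0.412], [-1.0, -0.0, -0.002]]
contact_force: [0.4, -1.1, -0.4]
finger_gap: 85.6
```

```bash
sed -i 's/^o=.*//' snap.py; python3 - <<'E'
from h import *
import cv2
o=readout.get_obs();t=o['tool_pos'];print(t,o['contact_force'],o['finger_gap'])
im=cams.camera('scene')[:,:,::-1].copy()
c=im[140:240,200:320]
c=cv2.resize(c,None,fx=6.5,fy=6.5,interpolation=2)
c=np.clip(c.astype(float)**0.6*255**0.4,0,255).astype('uint8')
R=o['eef_rot']
for dy in (-43,0,43):
    p=t+R@[6,dy,0]+[0,0,33.5]; q=(proj('scene',p)-[200,140])*6.5
    cv2.circle(c,tuple(int(t) for t in q),4,(0,0,255),1)
cv2.imwrite('pics/s11.png',c)
E
```

```text
[629.91082142 -73.27385263  92.54107837] [ 0.39660547 -1.1010434  -0.40684718] 85.62504152840594
```

View pics/s11.png

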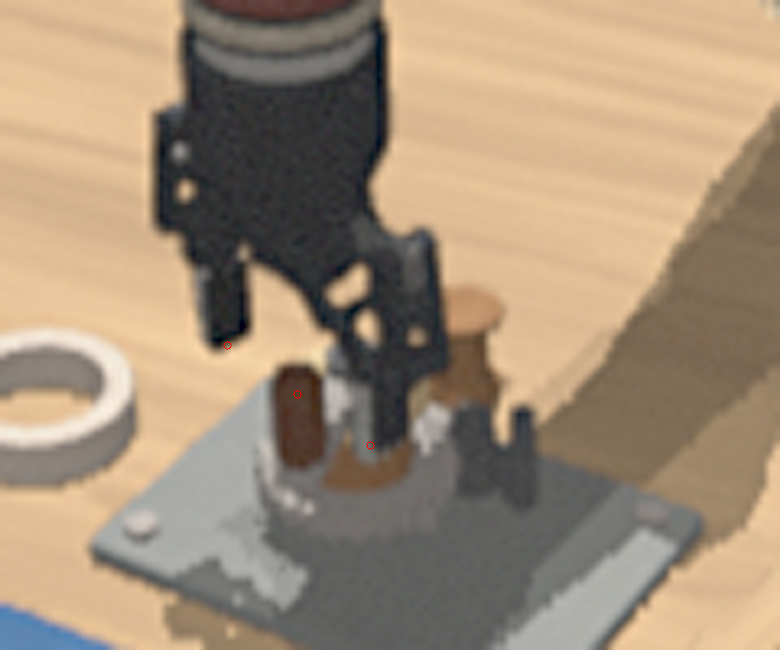

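apply_moves --motion '[[[-1, 0.4, 0, 0, 0, 0, 0], [-1, 0.8, 0, 0, 0, 0, 0], [0, 0.8, 0, 0, 0, 0, 0], [0.2, 0.8, 0, 0, 0, 0, 0], [0.3, 0.8, 0, 0, 0, 0, 0], [0.4, 0.8, 0, 0, 0, 0, 0], [0.4, 0.8, 0, 0, 0, 0, 0]]]' --squeeze 25

```text
time_s: 13.77
tool_pos: [630.8, -74.1, 85.8]
eef_rot: [[0.0, 0.413, 0.911], [-0.0, 0.911, -0.413], [-1.0, 0.0, 0.0]]
contact_force: [-0.2, -0.1, 0.2]
finger_gap: 26.7
```

apply_moves --motion '[[[0.6, 0, 0, 0, 0, 0, 0], [0.7, 0, 0, 0, 0, 0, 0], [0.8, 0, 0, 0, 0, 0, 0]]]'

```text
time_s: 14.02
tool_pos: [630.5, -75.1, 86.0]
eef_rot: [[0.0, 0.414, 0.91], [-0.001, 0.91, -0.414], [-1.0, -0.001, 0.001]]
contact_force: [-1.0, -1.2, 3.1]
finger_gap: 21.2
```

apply_moves --motion '[[[1, 0, 0, 0, 0, 0, 0], [1, 0, 0, 0, 0, 0, 0], [1, 0, 0, 0, 0, 0, 0], [1, 0, 0, 0, 0, 0, 0]]]' --squeeze 60

```text
time_s: 14.35
tool_pos: [630.6, -75.1, 86.0]
eef_rot: [[0.0, 0.413, 0.911], [-0.001, 0.911, -0.413], [-1.0, -0.001, 0.001]]
contact_force: [-3.0, -3.5, 5.9]
finger_gap: 19.8
```

```bash
python3 snap.py 12; python3 -c "
from h import *
o=readout.get_obs();print(o)"
```

```text
{'time_s': 14.45, 'joint_pos': array([ 1.58426043, 41.94533033,  5.46177812, 92.32374887, -4.98221947,
       45.95214673, 74.69465066]), 'joint_velocities': array([-0.01943998,  0.10451665,  0.06800282,  0.00132832, -0.09976965,
        0.01126793,  0.01680731]), 'tau': array([-2.01630190e+00, -4.50374186e+01, -2.57620141e-01, -1.34114760e+01,
       -6.88579381e-01, -5.09912241e-01, -8.44460264e-04]), 'tool_pos': array([630.57204952, -75.06011517,  86.09721413]), 'eef_rot': array([[ 1.72033782e-04,  4.13499920e-01,  9.10504139e-01],
       [-1.22495554e-03,  9.10503556e-01, -4.13499424e-01],
       [-9.99999235e-01, -1.04419122e-03,  6.63156388e-04]]), 'contact_force': array([-1.45715948, -2.75129376,  5.39786915]), 'torque': array([-0.64620746,  0.49435398,  0.03245033]), 'finger_gap': 20.26748806482676}
```

View pics/scene12.png

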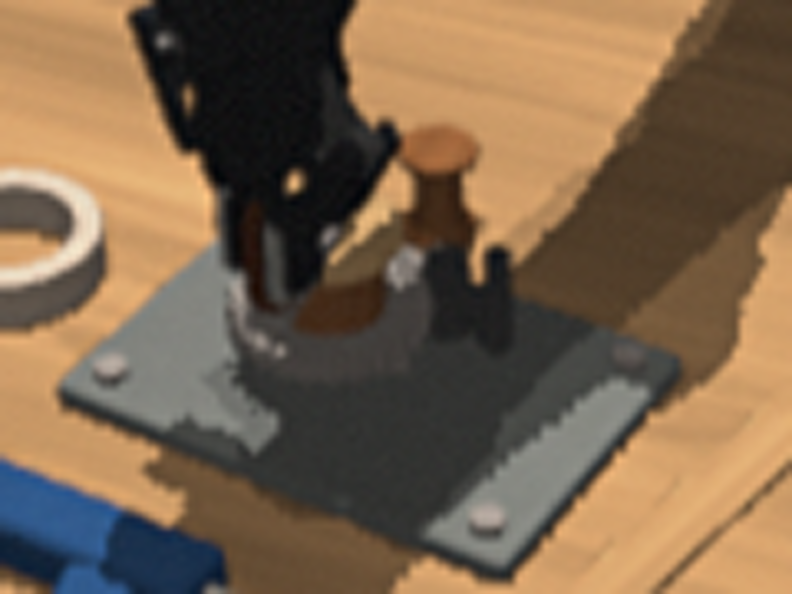

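apply_moves --motion '[[[1, -0.03, 0.1, -0.06, 0, 0, 0], [1, -0.03, 0.2, -0.12, 0, 0, 0], [1, -0.03, 0.3, -0.18, 0, 0, 0], [1, -0.03, 0.4, -0.25, 0, 0, 0], [1, -0.03, 0.5, -0.32, 0, 0, 0], [1, -0.03, 0.5, -0.32, 0, 0, 0]]]'

```text
time_s: 14.95
tool_pos: [630.3, -73.7, 86.1]
eef_rot: [[0.002, 0.416, 0.909], [-0.007, 0.909, -0.416], [-1.0, -0.006, 0.005]]
contact_force: [-0.2, -9.3, 2.3]
finger_gap: 20.0
```

```bash
python3 snap.py 13; python3 -c "
from h import *
o=readout.get_obs();print(o['tool_pos'],o['contact_force'],o['finger_gap'])"
```

```text
[630.33389249 -73.7125018   86.13871354] [ 0.47817562 -8.88248043  2.84542668] 20.203232884249392
```

View pics/scene13.png

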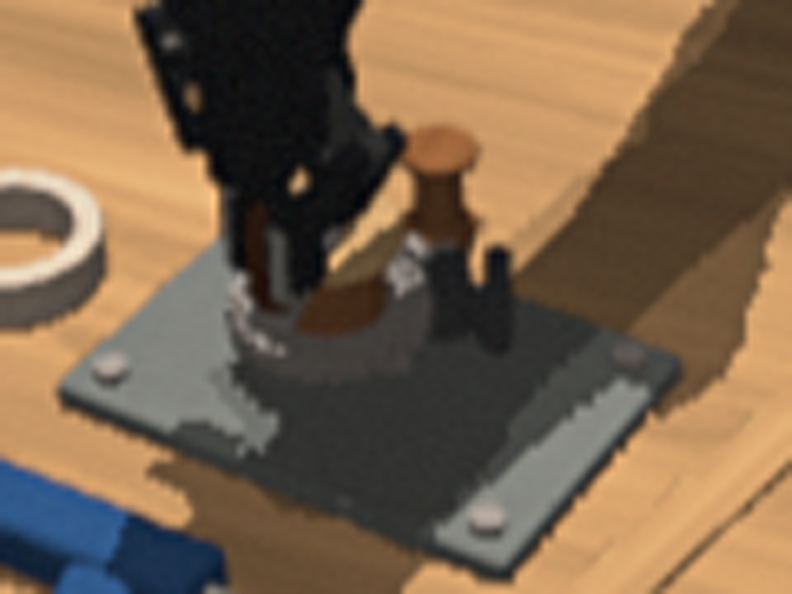

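View pics/top13.png

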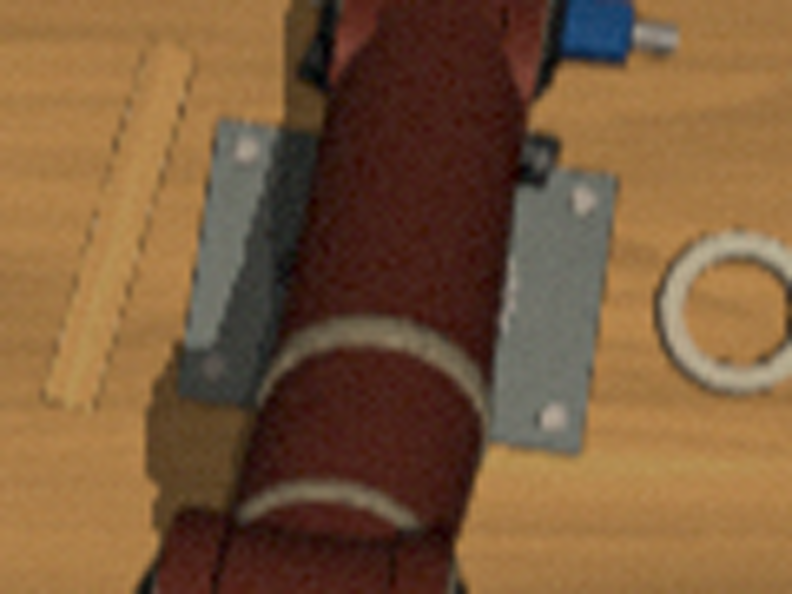

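apply_moves --motion '[[[1, 0, 0.1, -0.07, 0, 0, 0], [1, 0, 0.2, -0.13, 0, 0, 0], [1, 0, 0.3, -0.2, 0, 0, 0], [1, 0, 0.4, -0.26, 0, 0, 0], [1, 0, 0.4, -0.26, 0, 0, 0]]]'

```text
time_s: 15.47
tool_pos: [629.7, -70.2, 86.2]
eef_rot: [[0.002, 0.417, 0.909], [-0.009, 0.909, -0.417], [-1.0, -0.007, 0.006]]
contact_force: [0.9, -9.8, 2.2]
finger_gap: 19.9
```

apply_moves --motion '[[[1, 0, 0.1, -0.07, 0, 0, 0], [1, 0, 0.2, -0.14, 0, 0, 0], [1, 0, 0.3, -0.21, 0, 0, 0], [1, 0, 0.3, -0.21, 0, 0, 0]]]'

```text
time_s: 15.8
tool_pos: [629.0, -66.9, 86.1]
eef_rot: [[0.002, 0.417, 0.909], [-0.009, 0.909, -0.417], [-1.0, -0.007, 0.006]]
contact_force: [0.5, -10.3, 2.3]
finger_gap: 20.1
```

```bash
python3 - <<'E'
from h import *
import cv2
o=readout.get_obs();print(o['tool_pos'],o['contact_force'],o['finger_gap'])
im=cams.camera('scene')[:,:,::-1].copy()
for k,src in (('14',im),('12b',None)):
    if src is None: continue
    c=src[185:225,240:295]
    c=cv2.resize(c,None,fx=14,fy=14,interpolation=2)
    cv2.imwrite(f'pics/s{k}.png',np.clip(c.astype(float)**0.6*255**0.4,0,255).astype('uint8'))
E
python3 -c "
import cv2,numpy as np
c=cv2.imread('pics/scene12.png');print(c.shape)
x0,y0=int((240-205)*6.6),int((185-165)*6.6)
c=cv2.resize(c[y0:y0+264,x0:x0+363],None,fx=2.1,fy=2.1)
cv2.imwrite('pics/s12b.png',np.clip(c.astype(float)**0.6*255**0.4,0,255).astype('uint8'))"
```

```text
[628.99086735 -66.92070158  86.10881974] [  0.51083427 -10.2842517    2.33356977] 20.05879168871236
(594, 792, 3)
```

View pics/s14.png

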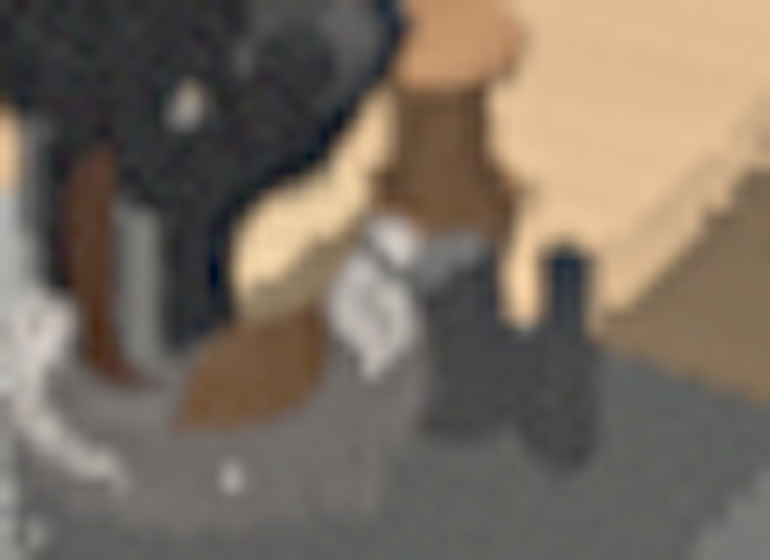

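View pics/s12b.png

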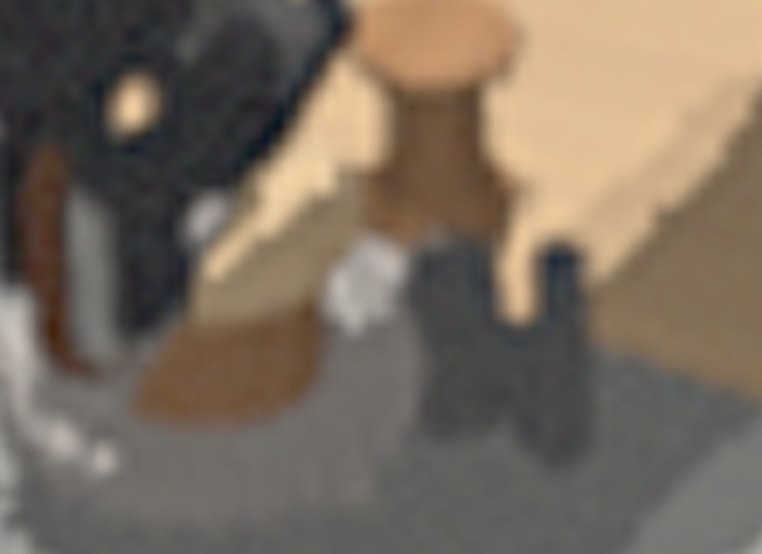

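```bash
cat > arc.py <<'E'
import sys
from h import *
def cmd(th,A=(565.8,-83),r=65.,k=1.35,drum0=2.007,th0=14.3,off=None):
    t=np.radians(th); drum=drum0+np.radians(th-th0)
    if off is None: off=((.3*max(drum-.2,0)-.15)/.065)/k if drum>.7 else -.15/.065/k+.0
    return np.array(A)+r*np.array([np.cos(t),np.sin(t)])+off*np.array([-np.sin(t),np.cos(t)])
Ry=np.array([.415,.910]);Rz=np.array([.910,-.415])
def rows(c0,ths,**kw):
    for th in ths:
        d=cmd(th,**kw)-c0; print(th,'[1, 0, %.2f, %.2f, 0, 0, 0],'%(d@Ry/10,d@Rz/10))
E
python3 - <<'E'
from arc import *
c0=cmd(14.3,off=7.7)
rows(c0,[14.3]+list(np.arange(12.3,-10,-2)))
print(c0,cmd(-9.7))
E
```

```text
14.3 [1, 0, -0.25, 0.20, 0, 0, 0],
12.3 [1, 0, -0.43, 0.36, 0, 0, 0],
10.3 [1, 0, -0.62, 0.51, 0, 0, 0],
8.3 [1, 0, -0.81, 0.66, 0, 0, 0],
6.300000000000001 [1, 0, -1.00, 0.80, 0, 0, 0],
4.300000000000001 [1, 0, -1.20, 0.93, 0, 0, 0],
2.3000000000000007 [1, 0, -1.41, 1.05, 0, 0, 0],
0.3000000000000007 [1, 0, -1.62, 1.17, 0, 0, 0],
-1.6999999999999993 [1, 0, -1.83, 1.27, 0, 0, 0],
-3.6999999999999993 [1, 0, -2.05, 1.37, 0, 0, 0],
-5.699999999999999 [1, 0, -2.27, 1.47, 0, 0, 0],
-7.699999999999999 [1, 0, -2.49, 1.55, 0, 0, 0],
-9.7 [1, 0, -2.72, 1.62, 0, 0, 0],
[626.88413014 -59.48364304] [630.38231165 -90.95890735]
```

apply_moves --motion '[[[1, 0, -0.1, 0.1, 0, 0, 0], [1, 0, -0.25, 0.2, 0, 0, 0], [1, 0, -0.43, 0.36, 0, 0, 0], [1, 0, -0.62, 0.51, 0, 0, 0], [1, 0, -0.81, 0.66, 0, 0, 0], [1, 0, -1.0, 0.8, 0, 0, 0], [1, 0, -1.2, 0.93, 0, 0, 0], [1, 0, -1.41, 1.05, 0, 0, 0], [1, 0, -1.62, 1.17, 0, 0, 0]]]'

```text
time_s: 16.6
tool_pos: [631.1, -82.2, 86.0]
eef_rot: [[-0.002, 0.415, 0.91], [-0.003, 0.91, -0.415], [-1.0, -0.004, -0.001]]
contact_force: [-3.0, -4.8, 6.3]
finger_gap: 19.7
```

```bash
python3 - <<'E'
from arc import *
c0=cmd(.3)
rows(c0,list(np.arange(-2,-37,-2.)),A=(564.8,-83))
E
```

```text
-2.0 [1, 0, -0.29, 0.03, 0, 0, 0],
-4.0 [1, 0, -0.51, 0.13, 0, 0, 0],
-6.0 [1, 0, -0.73, 0.22, 0, 0, 0],
-8.0 [1, 0, -0.95, 0.30, 0, 0, 0],
-10.0 [1, 0, -1.18, 0.38, 0, 0, 0],
-12.0 [1, 0, -1.41, 0.44, 0, 0, 0],
-14.0 [1, 0, -1.64, 0.50, 0, 0, 0],
-16.0 [1, 0, -1.87, 0.55, 0, 0, 0],
-18.0 [1, 0, -2.11, 0.59, 0, 0, 0],
-20.0 [1, 0, -2.35, 0.62, 0, 0, 0],
-22.0 [1, 0, -2.58, 0.65, 0, 0, 0],
-24.0 [1, 0, -2.82, 0.66, 0, 0, 0],
-26.0 [1, 0, -3.06, 0.66, 0, 0, 0],
-28.0 [1, 0, -3.30, 0.66, 0, 0, 0],
-30.0 [1, 0, -3.54, 0.65, 0, 0, 0],
-32.0 [1, 0, -3.78, 0.63, 0, 0, 0],
-34.0 [1, 0, -4.01, 0.60, 0, 0, 0],
-36.0 [1, 0, -4.25, 0.56, 0, 0, 0],
```

apply_moves --motion '[[[1, 0, -0.25, 0.05, 0, 0, 0], [1, 0, -0.51, 0.13, 0, 0, 0], [1, -0.03, -0.73, 0.22, 0, 0, 0], [1, -0.03, -0.95, 0.3, 0, 0, 0], [1, -0.03, -1.18, 0.38, 0, 0, 0], [1, -0.03, -1.41, 0.44, 0, 0, 0], [1, -0.03, -1.64, 0.5, 0, 0, 0], [1, -0.03, -1.87, 0.55, 0, 0, 0], [1, -0.03, -2.11, 0.59, 0, 0, 0], [1, -0.03, -2.35, 0.62, 0, 0, 0], [1, -0.03, -2.58, 0.65, 0, 0, 0], [1, -0.03, -2.82, 0.66, 0, 0, 0], [1, -0.03, -3.06, 0.66, 0, 0, 0], [1, -0.03, -3.3, 0.66, 0, 0, 0], [1, -0.03, -3.54, 0.65, 0, 0, 0]]]'

```text
time_s: 17.85
tool_pos: [623.5, -114.0, 86.1]
eef_rot: [[-0.0, 0.413, 0.911], [0.001, 0.911, -0.413], [-1.0, 0.001, -0.0]]
contact_force: [-3.7, -1.8, 3.3]
finger_gap: 20.1
```

```bash
python3 snap.py 15; python3 -c "
from h import *
o=readout.get_obs();print(o['tool_pos'],o['contact_force'],o['finger_gap'])"
```

```text
[ 623.12085896 -114.72721579   86.094434  ] [-3.95896816 -1.84823729  4.24610529] 19.999070037100886
```

View pics/scene15.png

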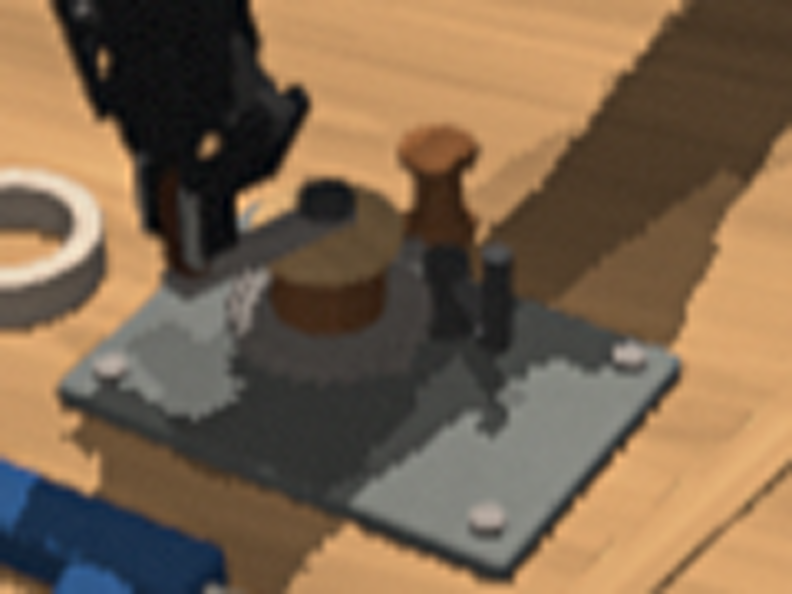

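```bash
python3 - <<'E'
from arc import *
from scipy.optimize import least_squares
P=np.array([(630.6,-75.1),(629.7,-70.2),(629.0,-66.9),(631.1,-82.2),(623.1,-114.7)])
s=least_squares(lambda a:np.hypot(*(P-a).T)-65,[565,-83]);print(s.x,s.fun)
A=s.x
th=np.degrees(np.arctan2(*(P[-1]-A)[::-1]));print(th,'drum',2.007+np.radians(th-np.degrees(np.arctan2(*(P[2]-A)[::-1]))))
c0=cmd(-30,A=(564.8,-83))
print('off',(c0-P[-1]))
rows(c0,list(np.arange(-32,-71,-2.)),A=(564.8,-83.5))
E
```

```text
[566.11236353 -83.43781489] [ 0.02441399 -0.04903961  0.02579598 -0.00057631 -0.0006544 ]
-28.748220304803663 drum 1.2480971554632379
off [-1.0958374   0.78051603]
-32.0 [1, 0, -0.28, -0.00, 0, 0, 0],
-34.0 [1, 0, -0.52, -0.03, 0, 0, 0],
-36.0 [1, 0, -0.76, -0.07, 0, 0, 0],
-38.0 [1, 0, -0.99, -0.11, 0, 0, 0],
-40.0 [1, 0, -1.22, -0.17, 0, 0, 0],
-42.0 [1, 0, -1.45, -0.23, 0, 0, 0],
-44.0 [1, 0, -1.68, -0.31, 0, 0, 0],
-46.0 [1, 0, -1.91, -0.39, 0, 0, 0],
-48.0 [1, 0, -2.13, -0.48, 0, 0, 0],
-50.0 [1, 0, -2.35, -0.57, 0, 0, 0],
-52.0 [1, 0, -2.56, -0.68, 0, 0, 0],
-54.0 [1, 0, -2.77, -0.79, 0, 0, 0],
-56.0 [1, 0, -2.98, -0.91, 0, 0, 0],
-58.0 [1, 0, -3.18, -1.04, 0, 0, 0],
-60.0 [1, 0, -3.38, -1.17, 0, 0, 0],
-62.0 [1, 0, -3.70, -1.41, 0, 0, 0],
-64.0 [1, 0, -3.87, -1.56, 0, 0, 0],
-66.0 [1, 0, -4.04, -1.71, 0, 0, 0],
-68.0 [1, 0, -4.20, -1.87, 0, 0, 0],
-70.0 [1, 0, -4.36, -2.03, 0, 0, 0],
```

apply_moves --motion '[[[1, 0, -0.28, -0.03, 0, 0, 0], [1, 0, -0.52, -0.07, 0, 0, 0], [1, 0, -0.75, -0.12, 0, 0, 0], [1, 0, -0.98, -0.18, 0, 0, 0], [1, 0, -1.2, -0.25, 0, 0, 0], [1, 0, -1.43, -0.32, 0, 0, 0], [1, 0, -1.66, -0.4, 0, 0, 0], [1, 0, -1.88, -0.48, 0, 0, 0], [1, 0, -2.1, -0.57, 0, 0, 0], [1, 0, -2.32, -0.67, 0, 0, 0], [1, 0, -2.53, -0.78, 0, 0, 0], [1, 0, -2.74, -0.89, 0, 0, 0], [1, 0, -2.95, -1.01, 0, 0, 0], [1, 0, -3.15, -1.13, 0, 0, 0]]]'

```text
time_s: 19.12
tool_pos: [600.5, -138.5, 86.2]
eef_rot: [[0.001, 0.413, 0.911], [-0.0, 0.911, -0.413], [-1.0, 0.0, 0.001]]
contact_force: [0.8, -0.7, 0.8]
finger_gap: 20.0
```

```bash
python3 - <<'E'
from arc import *
c0=cmd(-58,A=(566.1,-83.4),off=0)
rows(c0,list(np.arange(-60,-116,-2.)),A=(566.1,-83.4),off=0)
E
```

```text
-60.0 [1, 0, -0.19, -0.13, 0, 0, 0],
-62.0 [1, 0, -0.37, -0.26, 0, 0, 0],
-64.0 [1, 0, -0.55, -0.40, 0, 0, 0],
-66.0 [1, 0, -0.72, -0.55, 0, 0, 0],
-68.0 [1, 0, -0.89, -0.71, 0, 0, 0],
-70.0 [1, 0, -1.05, -0.86, 0, 0, 0],
-72.0 [1, 0, -1.21, -1.03, 0, 0, 0],
-74.0 [1, 0, -1.36, -1.20, 0, 0, 0],
-76.0 [1, 0, -1.50, -1.37, 0, 0, 0],
-78.0 [1, 0, -1.64, -1.55, 0, 0, 0],
-80.0 [1, 0, -1.77, -1.74, 0, 0, 0],
-82.0 [1, 0, -1.90, -1.93, 0, 0, 0],
-84.0 [1, 0, -2.01, -2.12, 0, 0, 0],
-86.0 [1, 0, -2.13, -2.32, 0, 0, 0],
-88.0 [1, 0, -2.23, -2.52, 0, 0, 0],
-90.0 [1, 0, -2.33, -2.72, 0, 0, 0],
-92.0 [1, 0, -2.42, -2.93, 0, 0, 0],
-94.0 [1, 0, -2.50, -3.14, 0, 0, 0],
-96.0 [1, 0, -2.58, -3.36, 0, 0, 0],
-98.0 [1, 0, -2.65, -3.57, 0, 0, 0],
-100.0 [1, 0, -2.71, -3.79, 0, 0, 0],
-102.0 [1, 0, -2.76, -4.01, 0, 0, 0],
-104.0 [1, 0, -2.81, -4.24, 0, 0, 0],
-106.0 [1, 0, -2.84, -4.46, 0, 0, 0],
-108.0 [1, 0, -2.87, -4.68, 0, 0, 0],
-110.0 [1, 0, -2.89, -4.91, 0, 0, 0],
-112.0 [1, 0, -2.91, -5.14, 0, 0, 0],
-114.0 [1, 0, -2.91, -5.36, 0, 0, 0],
```

apply_moves --motion '[[[1, 0, -0.19, -0.14, 0, 0, 0], [1, 0, -0.38, -0.28, 0, 0, 0], [1, 0, -0.5, -0.38, 0, 0, 0], [1, 0, -0.5, -0.38, 0, 0, 0]]]'

```text
time_s: 19.45
tool_pos: [594.4, -141.9, 86.2]
eef_rot: [[-0.0, 0.413, 0.911], [-0.0, 0.911, -0.413], [-1.0, -0.0, -0.0]]
contact_force: [0.4, -1.4, 0.7]
finger_gap: 20.3
```

apply_moves --motion '[[[1, 0, -0.12, -0.1, 0, 0, 0], [1, 0, -0.23, -0.2, 0, 0, 0], [1, 0, -0.34, -0.31, 0, 0, 0], [1, 0, -0.34, -0.31, 0, 0, 0]]]'

```text
time_s: 19.78
tool_pos: [590.4, -143.7, 86.3]
eef_rot: [[-0.0, 0.413, 0.911], [-0.001, 0.911, -0.413], [-1.0, -0.0, 0.0]]
contact_force: [0.7, -1.9, -0.6]
finger_gap: 20.3
```

apply_moves --motion '[[[1, 0, -0.11, -0.11, 0, 0, 0], [1, 0, -0.22, -0.21, 0, 0, 0], [1, 0, -0.32, -0.32, 0, 0, 0], [1, 0, -0.32, -0.32, 0, 0, 0]]]'

```text
time_s: 20.12
tool_pos: [586.0, -145.2, 86.2]
eef_rot: [[-0.0, 0.413, 0.911], [-0.0, 0.911, -0.413], [-1.0, -0.0, -0.0]]
contact_force: [1.1, -1.4, -0.8]
finger_gap: 20.4
```

apply_moves --motion '[[[1, 0, -0.1, -0.11, 0, 0, 0], [1, 0, -0.2, -0.23, 0, 0, 0], [1, 0, -0.29, -0.34, 0, 0, 0], [1, 0, -0.29, -0.34, 0, 0, 0]]]'

```text
time_s: 20.45
tool_pos: [581.7, -146.5, 86.2]
eef_rot: [[-0.0, 0.413, 0.911], [-0.0, 0.911, -0.413], [-1.0, -0.0, -0.0]]
contact_force: [1.4, -2.8, -1.0]
finger_gap: 20.0
```

apply_moves --motion '[[[1, 0, -0.09, -0.12, 0, 0, 0], [1, 0, -0.18, -0.24, 0, 0, 0], [1, 0, -0.26, -0.37, 0, 0, 0], [1, 0, -0.26, -0.37, 0, 0, 0]]]'

```text
time_s: 20.78
tool_pos: [577.2, -147.4, 86.3]
eef_rot: [[-0.0, 0.413, 0.911], [-0.001, 0.911, -0.413], [-1.0, -0.001, -0.0]]
contact_force: [1.8, -3.6, -1.5]
finger_gap: 20.3
```

apply_moves --motion '[[[1, 0, -0.08, -0.13, 0, 0, 0], [1, 0, -0.16, -0.25, 0, 0, 0], [1, 0, -0.23, -0.38, 0, 0, 0], [1, 0, -0.23, -0.38, 0, 0, 0]]]'

```text
time_s: 21.12
tool_pos: [572.8, -147.9, 86.3]
eef_rot: [[-0.0, 0.413, 0.911], [-0.001, 0.911, -0.413], [-1.0, -0.001, -0.0]]
contact_force: [1.9, -4.0, -1.2]
finger_gap: 20.2
```

apply_moves --motion '[[[1, 0, -0.12, -0.11, 0, 0, 0], [1, 0, -0.25, -0.22, 0, 0, 0], [1, 0, -0.37, -0.33, 0, 0, 0], [1, 0, -0.37, -0.33, 0, 0, 0]]]'

```text
time_s: 21.45
tool_pos: [568.2, -148.4, 86.2]
eef_rot: [[-0.001, 0.413, 0.911], [0.001, 0.911, -0.413], [-1.0, 0.001, -0.001]]
contact_force: [0.4, -1.8, -1.0]
finger_gap: 20.4
```

apply_moves --motion '[[[1, 0, -0.1, -0.12, 0, 0, 0], [1, 0, -0.2, -0.25, 0, 0, 0], [1, 0, -0.28, -0.38, 0, 0, 0], [1, 0, -0.28, -0.38, 0, 0, 0]]]'

```text
time_s: 21.78
tool_pos: [563.8, -148.6, 86.2]
eef_rot: [[-0.001, 0.412, 0.911], [0.002, 0.911, -0.412], [-1.0, 0.002, -0.002]]
contact_force: [1.1, 2.2, 0.1]
finger_gap: 20.1
```

apply_moves --motion '[[[1, 0, -0.03, -0.14, 0, 0, 0], [1, 0, -0.07, -0.29, 0, 0, 0], [1, 0, -0.1, -0.44, 0, 0, 0], [1, 0, -0.1, -0.44, 0, 0, 0]]]'

```text
time_s: 22.12
tool_pos: [559.4, -148.3, 86.2]
eef_rot: [[-0.0, 0.412, 0.911], [0.001, 0.911, -0.412], [-1.0, 0.001, -0.001]]
contact_force: [2.0, 3.9, -0.5]
finger_gap: 20.2
```

apply_moves --motion '[[[1, 0, -0.03, -0.15, 0, 0, 0], [1, 0, -0.07, -0.29, 0, 0, 0], [1, 0, -0.1, -0.44, 0, 0, 0], [1, 0, -0.1, -0.44, 0, 0, 0]]]'

```text
time_s: 22.45
tool_pos: [555.2, -147.8, 86.2]
eef_rot: [[0.0, 0.413, 0.911], [0.001, 0.911, -0.413], [-1.0, 0.001, -0.0]]
contact_force: [3.5, 3.3, -1.7]
finger_gap: 19.8
```

apply_moves --motion '[[[1, 0, -0.02, -0.12, 0, 0, 0], [1, 0, -0.03, -0.24, 0, 0, 0], [1, 0, -0.03, -0.24, 0, 0, 0]]]'

```text
time_s: 22.7
tool_pos: [553.1, -147.4, 86.2]
eef_rot: [[0.001, 0.413, 0.911], [0.0, 0.911, -0.413], [-1.0, 0.001, 0.0]]
contact_force: [3.7, 3.7, -1.2]
finger_gap: 20.1
```

apply_moves --motion '[[[1, 0, -0.02, -0.12, 0, 0, 0], [1, 0, -0.03, -0.24, 0, 0, 0], [1, 0, -0.03, -0.24, 0, 0, 0]]]'

```text
time_s: 22.95
tool_pos: [550.9, -146.9, 86.2]
eef_rot: [[0.001, 0.413, 0.911], [0.0, 0.911, -0.413], [-1.0, 0.0, 0.001]]
contact_force: [3.0, 3.2, -1.9]
finger_gap: 19.9
```

apply_moves --motion '[[[1, 0, 0, -0.12, 0, 0, 0], [1, 0, 0, -0.24, 0, 0, 0], [1, 0, 0, -0.24, 0, 0, 0]]]'

```text
time_s: 23.2
tool_pos: [548.8, -146.4, 86.2]
eef_rot: [[0.001, 0.413, 0.911], [-0.0, 0.911, -0.413], [-1.0, 0.0, 0.001]]
contact_force: [5.2, 2.1, -3.0]
finger_gap: 20.0
```

apply_moves --motion '[[[1, 0, 0, -0.12, 0, 0, 0], [1, 0, 0, -0.24, 0, 0, 0], [1, 0, 0, -0.24, 0, 0, 0]]]'

```text
time_s: 23.45
tool_pos: [546.5, -145.6, 86.2]
eef_rot: [[0.001, 0.413, 0.911], [-0.001, 0.911, -0.413], [-1.0, -0.0, 0.001]]
contact_force: [5.3, 1.7, -2.4]
finger_gap: 19.9
```

apply_moves --motion '[[[1, 0, 0.03, -0.1, 0, 0, 0], [1, 0, 0.05, -0.2, 0, 0, 0], [1, 0, 0.05, -0.2, 0, 0, 0]]]'

```text
time_s: 23.7
tool_pos: [545.6, -145.3, 86.3]
eef_rot: [[0.002, 0.414, 0.91], [-0.002, 0.91, -0.414], [-1.0, -0.001, 0.003]]
contact_force: [5.2, -0.7, -4.2]
finger_gap: 19.7
```

apply_moves --motion '[[[1, 0, 0.03, -0.08, 0, 0, 0], [1, 0, 0.04, -0.15, 0, 0, 0], [1, 0, 0.04, -0.15, 0, 0, 0]]]'

```text
time_s: 23.95
tool_pos: [545.2, -145.2, 86.3]
eef_rot: [[0.004, 0.414, 0.91], [-0.003, 0.91, -0.414], [-1.0, -0.001, 0.005]]
contact_force: [7.6, -0.7, -5.7]
finger_gap: 20.3
```

apply_moves --motion '[[[1, 0, 0.02, -0.06, 0, 0, 0], [1, 0, 0.03, -0.11, 0, 0, 0], [1, 0, 0.03, -0.11, 0, 0, 0], [1, 0, 0.03, -0.11, 0, 0, 0]]]'

```text
time_s: 24.28
tool_pos: [545.0, -145.1, 86.3]
eef_rot: [[0.006, 0.414, 0.91], [-0.004, 0.91, -0.414], [-1.0, -0.002, 0.007]]
contact_force: [8.9, -1.9, -6.7]
finger_gap: 19.9
```

apply_moves --motion '[[[1, 0, 0, 0, 0, 0, 0], [1, 0, 0, 0, 0, 0, 0], [1, 0, 0, 0, 0, 0, 0], [1, 0, 0, 0, 0, 0, 0]]]'

```text
time_s: 24.62
tool_pos: [545.0, -145.1, 86.3]
eef_rot: [[0.006, 0.414, 0.91], [-0.004, 0.91, -0.414], [-1.0, -0.002, 0.007]]
contact_force: [8.0, -1.8, -6.8]
finger_gap: 20.0
```

```bash
python3 snap.py 16
```

```text
(no output)
```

View pics/scene16.png

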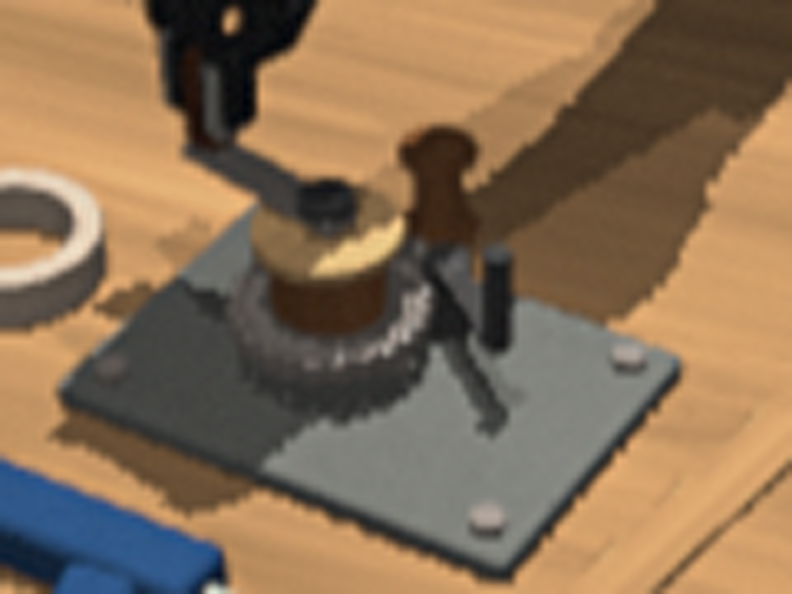

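apply_moves --motion '[[[1, 0.02, 0.01, 0.1, 0, 0, 0], [1, 0.04, 0.02, 0.2, 0, 0, 0], [1, 0.05, 0.03, 0.3, 0, 0, 0], [1, 0.05, 0.04, 0.4, 0, 0, 0], [1, 0.05, 0.04, 0.4, 0, 0, 0]]]'

```text
time_s: 25.13
tool_pos: [545.7, -145.3, 86.1]
eef_rot: [[-0.001, 0.414, 0.91], [-0.002, 0.91, -0.414], [-1.0, -0.002, 0.0]]
contact_force: [2.1, -3.7, 2.5]
finger_gap: 20.2
```

apply_moves --motion '[[[0.6, 0, 0, 0.1, 0, 0, 0], [0.3, 0, 0, 0.1, 0, 0, 0], [0.1, 0, 0, 0.1, 0, 0, 0], [0.1, 0, 0, 0.1, 0, 0, 0], [0.1, 0, 0, 0.1, 0, 0, 0], [0.1, 0, 0, 0.1, 0, 0, 0]]]'

```text
time_s: 25.63
tool_pos: [546.6, -143.3, 85.3]
eef_rot: [[-0.002, 0.412, 0.911], [0.001, 0.911, -0.412], [-1.0, 0.0, -0.002]]
contact_force: [0.1, -0.5, 0.2]
finger_gap: 38.4
```

```bash
python3 snap.py 17
```

```text
(no output)
```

View pics/scene17.png

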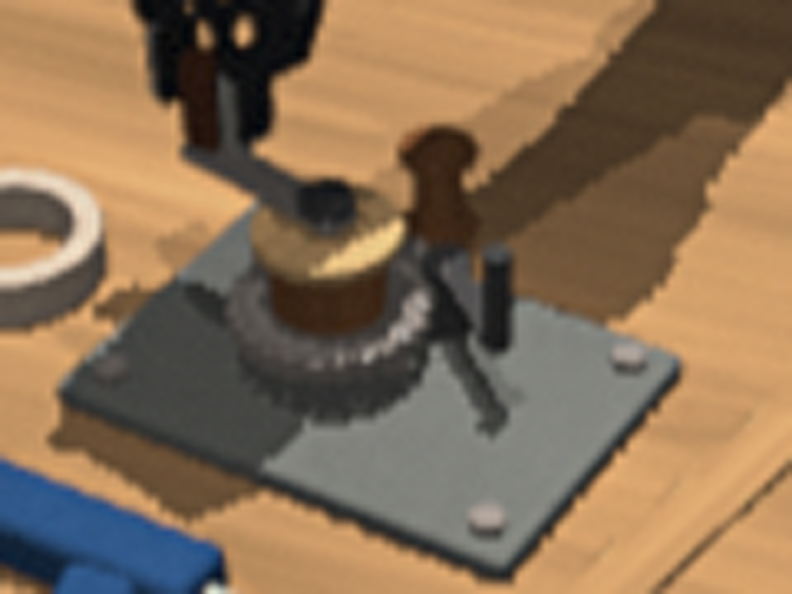

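apply_moves --motion '[[[0.1, 0, -0.2, 0, 0, 0, 0], [0.1, -0.5, -0.2, 0, 0, 0, 0], [0.1, -1.5, -0.2, 0, 0, 0, 0], [0.1, -3, -0.2, 0, 0, 0, 0], [0.1, -5, -0.2, 0, 0, 0, 0], [0.1, -8, -0.2, 0, 0, 0, 0], [0.1, -11, -0.2, -2, 0, 0, 0], [0.1, -13, -1, -5, 0, 0, 0], [0.1, -13, -2, -8, 0, 0, 0], [0.1, -13, -3, -10, 0, 0, 0], [0.1, -13, -3, -10, 0, 0, 0], [0.1, -13, -3, -10, 0, 0, 0]]]'

```text
time_s: 26.73
tool_pos: [443.2, -130.2, 217.1]
eef_rot: [[0.002, 0.414, 0.91], [-0.0, 0.91, -0.414], [-1.0, 0.0, 0.002]]
contact_force: [0.7, -0.6, 0.4]
finger_gap: 38.4
```

```bash
python3 snap.py 18; python3 -c "
from h import *
import cv2
o=readout.get_obs();print(o['time_s'],o['tool_pos'],o['contact_force'])
cv2.imwrite('pics/full18.png',cv2.resize(cams.camera('scene')[:,:,::-1],None,fx=1.42,fy=1.42))"
```

```text
26.8333 [ 444.99771363 -129.99433779  216.51611035] [ 0.27981718 -0.06311272  0.86051893]
```

View pics/scene18.png

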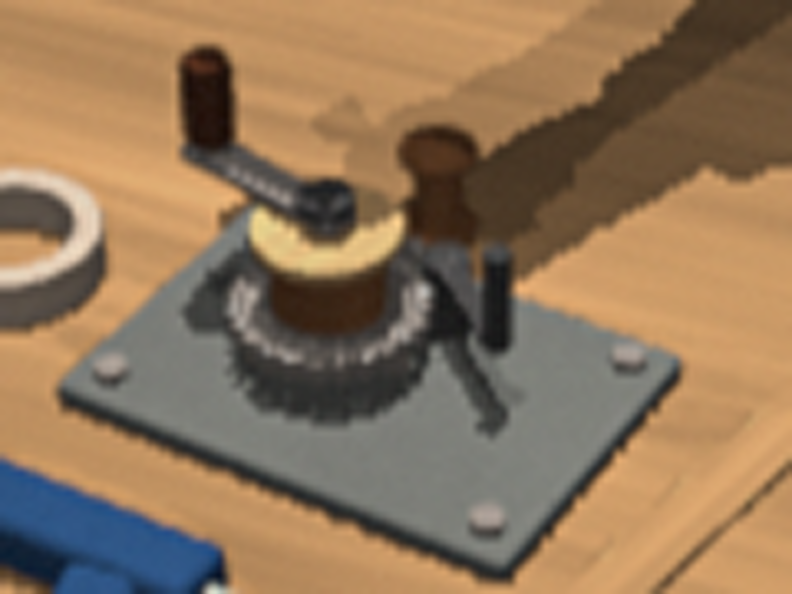

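View pics/top18.png

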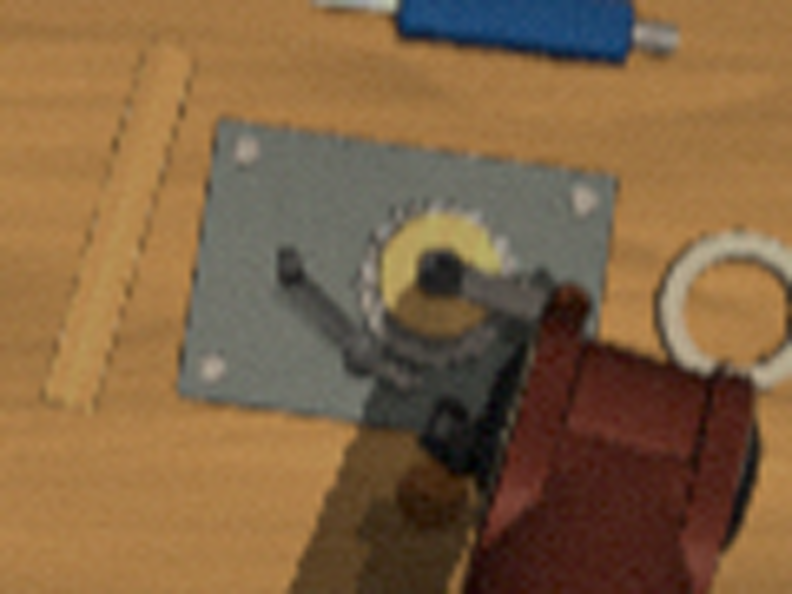

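View pics/full18.png

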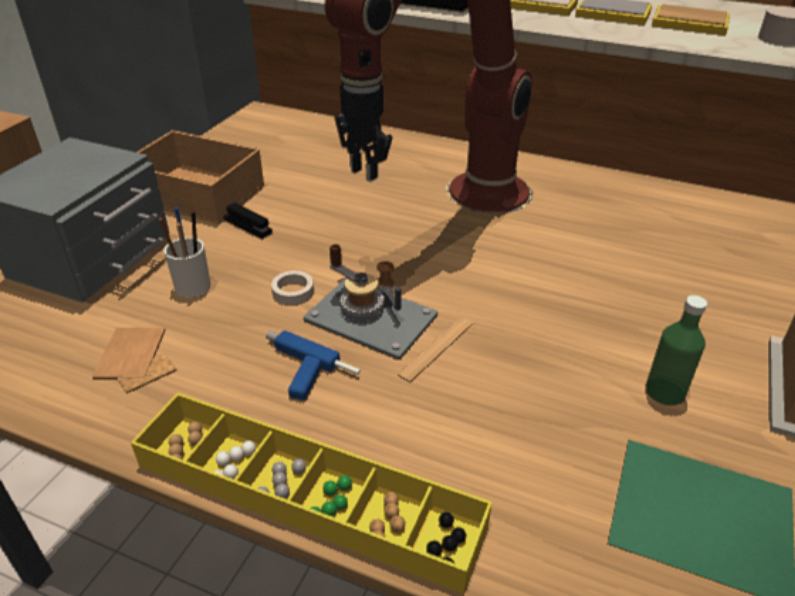

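```bash
python3 -c "
from h import *
print(order.close_job()); o=readout.get_obs();print(o['time_s'],o['joint_velocities'].round(2))"
```

```text
the job is handed in; nothing more can be done
None
the job is handed in; nothing more can be done
```

I handed the job in at about 27 s of the 69 s allowed. The lever is off, the pawl is clear, and the crank is seated on its home stop and let go.

- **Lever:** I pushed the post over with the closed fingers at about 5 N. Afterwards the scene camera put it at about 0.63 rad.
- **Pawl release:** I pinched the knob and wound it on by about 0.13 rad, at about 10 N. The pawl swung clear in the image. The drum then passed back through its old position still pulling about 5 N, so it was free.
- **Return and seating:** I eased the crank back at about 0.4 rad/s until it went solid, at an estimated drum angle of -0.15 rad. The force at the knob was about 8–9 N. I then backed the load off, opened the fingers part way and lifted clear.

**Last checks:**
- The final pictures show the crank at rest at home, the lever over, the pawl off the wheel and no bystander visibly moved. The tool force reads near zero.
- I never read the drum angle or the lug force directly. Both are worked out from the knob's position and the wrist force.

**What disagreed:**
- The reported tool height was about 33.5 mm below the true height. I found this in the camera view and confirmed it by touching bare table at about 16 N, then corrected for it.
- The force needed just before the stop was about 4.4 N, slightly above the stated 1–4 N. The crank then clearly went solid, so I took that as the stop.

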